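Restock the paper stand and pack the inkstones

ROBOT

A 6-joint arm with a two-finger parallel gripper is mounted at the origin on the work surface. World frame = base frame: x ahead of the robot, y to its left, z up, the work surface at z = 0. Lengths are in m, angles in rad, forces in N, time in s.
With the tool pointing down it reaches from about 0.25 to 0.775 m from the base axis. Payload 4 kg.
Tool frame: the origin (TCP) lies on the centre line of the jaws, within the pads' length; the fingertips stand 19 mm ahead of it and the grasp point (between the pads) is the TCP; x points along the fingers, z is the direction in which the jaws open and shut, and the axes are right-handed (so a half turn about x gives the same grasp; the last joint's range is limited). The gripper opens to 94 mm and grips with 3 to 60 N. Pads are 16 mm wide; open, the fingers measure 119 mm over their backs; the gripper's body (75 mm by 177 mm) begins 78 mm behind the grasp point.
Start: joints at [1.165, 0.087, 1.371, -0, 1.684, -0.103], TCP at [0.164, 0.525, 0.225] pointing down, gripper open.
Joint ranges: [-3.1, 3.1], [-0.76, 2.03], [0.27, 2.55], [-1.08, 4.22], [0.17, 2.65], [-2.57, 2.57]. Speed limits (rad/s): [2.79, 2.79, 3.14, 3.14, 3.14, 3.14].

INTERFACE

Orientations are given as [roll, pitch, yaw] about the fixed x, y, z axes, in that order (R = Rz(yaw) Ry(pitch) Rx(roll)).
In Python, from bench import robot, snapshot, camera_params gives the robot as it stands.
- The arm moves only by the tool step_arm, never from a script. Its argument "motion" is text: rows parted by semicolons, each of 7 numbers parted by spaces: the opening in per cent of the stroke, from 0 (shut) to 100 (fully open), then the shift along the tool's x, y, z in cm, then the turn, a rotation vector about the tool's x, y, z in rad. A call has 1 to 20 rows; each row shifts and turns the commanded pose from where the row before left it, along the tool's axes as they then stand; what a row does not reach is not made up. A row lasts 1/12 s, in which the tool goes at most 41.7 mm and 7.16 degrees, less where a joint would pass 70% of its speed; a pose out of reach is approached as far as the arm can. A call with a gripper value outside its range is refused whole. The fingers move at their own pace and stop on an object; the grip force is fixed at half the most. Time passes only in rows, so rows that do not move let the fingers close. It gives the time, the measured TCP pose, the force and the opening at its end, in the units of the state.
- robot.get_obs(): the state, without advancing time (a new reading comes with each control period).
- snapshot(name): name is "scene" or "top" or "wrist"; returns the picture (480x640x3 uint8, red, green, blue); there is no depth.
- camera_params(name): a dict with "fx", "fy", "cx", "cy" (pixels), "R" (3x3) and "t" (3): a world point X has camera coordinates R X + t. Camera axes: x right, y down, z forward; pixel columns grow to the right and rows downward; lengths in m; the calibration is good to about 2 mm. A picture is of the moment at which its call begins: read the wrist's pose just before it. camera_params takes no time and is no camera call; for the wrist camera it gives the pose at the moment of the call.
- robot.close_job(): hands the job in, once; it reports no verdict.
The state is a dict: "time": time; "joint_positions": joint angles; "qvel": joint speeds; "joint_torque": joint torques, N m; "tool_pos": TCP position; "ee_rot": TCP orientation; "wrist_force": force on the tool from outside, world axes, zero at the start; "wrist_torque": the same for the moment, N m; "width": finger opening in m.
Only numpy, scipy, OpenCV 4.12 (cv2) and the standard library are available. Lean on these libraries where they do the work, as an engineer would, in place of code of your own. Each camera call takes 0.05 s, during which the arm holds its last target.

TASK

Tidy the calligraphy desk for the next lesson: throw every empty cardboard core from the roll stand into the waste bin and mount every full paper roll fully down on a spindle of its own. Pack the inkstones too: seat the large inkstone flat in the pocket of the dark wooden case, then lay the cork sheet on it, then set the small inkstone on the cork, each centred and square on the one below. Do not knock over or push away the seal stone, the little porcelain jar or the glass paperweight.

Things in the scene. Friction and masses are not known exactly. Their poses are not given: they have to be found in the camera images.
- spindle0 (a point): One of three fixed upright steel spindles of the roll stand, a pale wooden board 90 x 300 mm, 18 mm thick, that carries them in a row at 110 mm pitch along the board's length (the y axis of this point). The point is on the spindle's axis at its foot, on the board's top face (18 mm over the table). Spindle 18 mm in diameter, 60 mm tall over the board, its last 10 mm tapered to 8 mm. z is up. At the start some spindles carry a spent core.
- spindle1 (a point): One of three fixed upright steel spindles of the roll stand, a pale wooden board 90 x 300 mm, 18 mm thick, that carries them in a row at 110 mm pitch along the board's length (the y axis of this point). The point is on the spindle's axis at its foot, on the board's top face (18 mm over the table). Spindle 18 mm in diameter, 60 mm tall over the board, its last 10 mm tapered to 8 mm. z is up. At the start some spindles carry a spent core.
- spindle2 (a point): One of three fixed upright steel spindles of the roll stand, a pale wooden board 90 x 300 mm, 18 mm thick, that carries them in a row at 110 mm pitch along the board's length (the y axis of this point). The point is on the spindle's axis at its foot, on the board's top face (18 mm over the table). Spindle 18 mm in diameter, 60 mm tall over the board, its last 10 mm tapered to 8 mm. z is up. At the start some spindles carry a spent core.
- roll0_mid (a point): Full roll of white paper, 60 mm outside diameter, 80 mm tall, with a 26 mm bore right through, about 150 g; stands upright on the table at the start. The point is the centre of the roll, half-way up its axis; z is the axis. Fully home on a spindle the roll rests on the stand's board, this point 40 mm above the spindle's foot. All rolls are alike, and any roll may go on any free spindle. Absent (None from the start) in some starts.
- roll1_mid (a point): Full roll of white paper, 60 mm outside diameter, 80 mm tall, with a 26 mm bore right through, about 150 g; stands upright on the table at the start. The point is the centre of the roll, half-way up its axis; z is the axis. Fully home on a spindle the roll rests on the stand's board, this point 40 mm above the spindle's foot. All rolls are alike, and any roll may go on any free spindle. Absent (None from the start) in some starts.
- roll2_mid (a point): Full roll of white paper, 60 mm outside diameter, 80 mm tall, with a 26 mm bore right through, about 150 g; stands upright on the table at the start. The point is the centre of the roll, half-way up its axis; z is the axis. Fully home on a spindle the roll rests on the stand's board, this point 40 mm above the spindle's foot. All rolls are alike, and any roll may go on any free spindle. Absent (None from the start) in some starts.
- core0_mid (a point): Spent roll's empty cardboard core, a tube 34 mm outside, 26 mm bore, 80 mm tall, about 30 g; at the start it stands fully down on spindle0. The point is its centre, half-way up its axis; z is the axis. Absent (None from the start) in some starts.
- core1_mid (a point): Spent roll's empty cardboard core, a tube 34 mm outside, 26 mm bore, 80 mm tall, about 30 g; at the start it stands fully down on spindle1. The point is its centre, half-way up its axis; z is the axis. Absent (None from the start) in some starts.
- core2_mid (a point): Spent roll's empty cardboard core, a tube 34 mm outside, 26 mm bore, 80 mm tall, about 30 g; at the start it stands fully down on spindle2. The point is its centre, half-way up its axis; z is the axis. Absent (None from the start) in some starts.
- bin_in (a point): Grey plastic waste bin, fixed, open on top, 160 x 160 mm outside, 60 mm high, walls and floor 5 mm. The point is the centre of its inner floor; x and y run along its sides, z up.
- pocket (a point): Dark wooden inkstone case, fixed, 150 x 94 mm outside, with a flat pocket 126 mm (along x) by 70 mm (along y). The pocket floor is 8 mm over the table; the rim round it is 14 mm higher than the floor and 12 mm thick, with a gap for a finger 58 mm long in the middle of each long side. The point is the centre of the pocket floor; z up.
- ink_large_mid (a point): The large inkstone: dark slate slab 120 mm (x) by 64 mm (y) by 24 mm high, with a hollowed top that faces up, about 0.46 kg. Lies flat on the table; either end may face either way in the stack. The point is its centre, half-way up.
- ink_small_mid (a point): The small inkstone: dark slate slab 100 mm (x) by 56 mm (y) by 20 mm high, with a hollowed top that faces up, about 0.28 kg. Lies flat on the table; either end may face either way in the stack. The point is its centre, half-way up.
- pad_mid (a point): Separator: stiff flat cork sheet 112 mm (x) by 66 mm (y), 8 mm thick, 40 g. Lies flat on the table; either end may face either way in the stack. The point is its centre, half-way up.
- seal: Bystander: upright square marble seal stone, 28 x 28 x 50 mm high, loose. Origin at the centre of its underside.
- paste_jar: Bystander: small white porcelain jar, 42 mm in diameter, 31 mm high, loose. Origin at the centre of its underside.
- paperweight: Bystander: green glass paperweight bar, 28 x 160 x 14 mm, lying along y, loose. Origin at the centre of its underside.
Not all that is in view belongs to the job. What is shaped like the part that bears roll2_mid but red is not meant.

How it is judged:
On the way, in this order (a step that is already met when the one before it is completed fails the run):
1. the large inkstone sits flat in the pocket of the case and is let go (horizontal distance between ink_large_mid and pocket below 0.007 m and z of ink_large_mid in the frame of pocket between 0.008 and 0.0155 m and angle between the x axis of ink_large_mid and the x axis of pocket, either way round below 0.08 rad and angle between ink_large_mid's own z axis and vertical below 0.06 rad and contact force between the fingers and ink_large below 0.2 N), for 0.2 s.
2. the cork sheet lies flat, centred and square on the large inkstone and is let go (horizontal distance between pad_mid and ink_large_mid below 0.012 m and z of pad_mid in the frame of ink_large_mid between 0.013 and 0.019 m and angle between the x axis of pad_mid and the x axis of ink_large_mid, either way round below 0.15 rad and angle between pad_mid's own z axis and vertical below 0.06 rad and contact force between the fingers and pad below 0.2 N), for 0.2 s.
3. the small inkstone lies flat, centred and square on the cork sheet and is let go (horizontal distance between ink_small_mid and pad_mid below 0.012 m and z of ink_small_mid in the frame of pad_mid between 0.011 and 0.017 m and angle between the x axis of ink_small_mid and the x axis of pad_mid, either way round below 0.15 rad and angle between ink_small_mid's own z axis and vertical below 0.06 rad and contact force between the fingers and ink_small below 0.2 N), for 0.2 s.
At the end, for the whole second after the job is handed in: Large inkstone on the pocket floor (within 7 mm, 0.08 rad); cork flat on it, small inkstone flat on the cork (each within 12 mm, 0.15 rad of the one below); every roll present upright on a spindle, within 5 mm of fully down; every core present in the bin; all at rest (horizontal distance between ink_large_mid and pocket below 0.007 m and z of ink_large_mid in the frame of pocket between 0.008 and 0.0155 m and angle between the x axis of ink_large_mid and the x axis of pocket, either way round below 0.08 rad and angle between each of ink_large_mid, pad_mid, ink_small_mid's own z axis and vertical below 0.06 rad and horizontal distance between pad_mid and ink_large_mid below 0.012 m and z of pad_mid in the frame of ink_large_mid between 0.013 and 0.019 m and angle between the x axis of pad_mid and the x axis of ink_large_mid, either way round below 0.15 rad and horizontal distance between ink_small_mid and pad_mid below 0.012 m and z of ink_small_mid in the frame of pad_mid between 0.011 and 0.017 m and angle between the x axis of ink_small_mid and the x axis of pad_mid, either way round below 0.15 rad and linear speed of each of ink_large, pad, ink_small, roll0, roll1, roll2 below 0.02 m/s and ((horizontal distance between roll0_mid and spindle0 below 0.008 m and z of roll0_mid in the frame of spindle0 below 0.045 m) or (horizontal distance between roll0_mid and spindle1 below 0.008 m and z of roll0_mid in the frame of spindle1 below 0.045 m) or (horizontal distance between roll0_mid and spindle2 below 0.008 m and z of roll0_mid in the frame of spindle2 below 0.045 m)) and angle between each of roll0_mid, roll1_mid, roll2_mid's own z axis and vertical below 0.08 rad and ((horizontal distance between roll1_mid and spindle0 below 0.008 m and z of roll1_mid in the frame of spindle0 below 0.045 m) or (horizontal distance between roll1_mid and spindle1 below 0.008 m and z of roll1_mid in the frame of spindle1 below 0.045 m) or (horizontal distance between roll1_mid and spindle2 below 0.008 m and z of roll1_mid in the frame of spindle2 below 0.045 m)) and ((horizontal distance between roll2_mid and spindle0 below 0.008 m and z of roll2_mid in the frame of spindle0 below 0.045 m) or (horizontal distance between roll2_mid and spindle1 below 0.008 m and z of roll2_mid in the frame of spindle1 below 0.045 m) or (horizontal distance between roll2_mid and spindle2 below 0.008 m and z of roll2_mid in the frame of spindle2 below 0.045 m)) and x of core0_mid in the frame of bin_in between -0.075 and 0.075 m and y of core0_mid in the frame of bin_in between -0.075 and 0.075 m and z of each of core0_mid, core1_mid, core2_mid in the frame of bin_in below 0.06 m and linear speed of each of core0, core1, core2 below 0.05 m/s and x of core1_mid in the frame of bin_in between -0.075 and 0.075 m and y of core1_mid in the frame of bin_in between -0.075 and 0.075 m and x of core2_mid in the frame of bin_in between -0.075 and 0.075 m and y of core2_mid in the frame of bin_in between -0.075 and 0.075 m); the robot touches nothing.
It fails at once if the seal is pushed more than 50 mm away or knocked over (distance of seal from where it was at the start of the episode above 0.05 m or angle between seal's own z axis and vertical above 0.6 rad).
It fails at once if the paste jar is pushed more than 50 mm away or knocked over (distance of paste_jar from where it was at the start of the episode above 0.05 m or angle between paste_jar's own z axis and vertical above 0.6 rad).
It fails at once if the paperweight is pushed more than 50 mm away or knocked over (distance of paperweight from where it was at the start of the episode above 0.05 m or angle between paperweight's own z axis and vertical above 0.6 rad).
Of roll0, roll1, roll2 only 2 to 3 are there at a start; the rules pass over those that are not, and their reading is None.
Of core0, core1, core2 only 1 to 2 are there at a start; the rules pass over those that are not, and their reading is None.
At some moment in a run one of roll0, roll1, roll2, ink_large, ink_small may be knocked a few centimetres aside while the robot is not near it.
It also fails if it takes over 210 s, if anything falls off the work surface, if the arm or the gripper's body presses on something with over 40 N, if the wrist force passes 120 N, or if a joint passes its speed limit or range.

## Working session

There is one attempt and no reset: what is moved stays moved. The work goes in short steps, Python scripts to look and compute and a tool call to move; the robot and the scene stay as the last step left them, time stands still between calls to the robot, and variables do not carry over. Pictures are saved under pics/ and viewed, and the job is handed in when it is done.

Besides the shell and the picture viewer there is one more tool, called by a JSON object that holds its "fn" and its "kwargs", one argument or row to a line. step_arm: Moves the arm, as the interface text tells. Its arguments: {"type":"object","properties":{"motion":{"type":"string"}},"required":["motion"]}

```bash
ls; mkdir -p pics
python3 - <<'E'
from bench import robot,snapshot,camera_params
import cv2
print(robot.get_obs())
for n in("scene","top","wrist"):
    p=camera_params(n);print(n,p)
    cv2.imwrite(f"pics/{n}0.png",snapshot(n)[:,:,::-1])
E
```

```text
pics
{'time': 0.0, 'joint_positions': array([ 1.16487035e+00,  8.79227268e-02,  1.37224447e+00, -5.04080964e-06,
        1.68358900e+00, -1.03127099e-01]), 'qvel': array([-2.84823780e-04,  8.06399690e-05,  5.50024309e-04,  1.51052918e-03,
        1.27309688e-03, -9.31194150e-04]), 'joint_torque': array([ 2.51334095e-04, -3.40185463e+01, -3.02426755e+01,  7.17392773e-02,
        3.30400304e-02, -1.64226954e-04]), 'tool_pos': array([0.1638254 , 0.52450427, 0.22332673]), 'ee_rot': array([ 3.04078119,  1.56863277, -1.97440723]), 'wrist_force': array([ 0.62743347, -0.41289543,  0.3682181 ]), 'wrist_torque': array([-0.02650403, -0.04909029, -0.04668882]), 'width': 0.09366379231098848}
scene {'fx': 612.3311011644187, 'fy': 612.3311011644187, 'cx': 327.23969508964177, 'cy': 237.0333349520656, 'R': array([[ 0.4958654 ,  0.86836049, -0.00821953],
       [ 0.7409291 , -0.42799622, -0.51753579],
       [-0.45292556,  0.250538  , -0.85562208]]), 't': array([-0.26665532, -0.37882567,  1.50623652])}
top {'fx': 554.674652298699, 'fy': 554.674652298699, 'cx': 326.5153450488991, 'cy': 236.10082724019102, 'R': array([[-0.00344927, -0.99999273,  0.00162714],
       [-0.99387725,  0.00324847, -0.11044209],
       [ 0.110436  , -0.00199812, -0.99388123]]), 't': array([-0.01496544,  0.56660107,  1.41416095])}
wrist {'fx': 372.84906230752733, 'fy': 372.84906230752733, 'cx': 325.522434008491, 'cy': 237.92658029385143, 'R': array([[ 0.29835851,  0.95444904, -0.00303697],
       [ 0.92833816, -0.28945414,  0.23324784],
       [ 0.22174411, -0.07241081, -0.97241258]]), 't': array([-0.54865816, -0.0236752 ,  0.38859974])}
```

View pics/scene0.png

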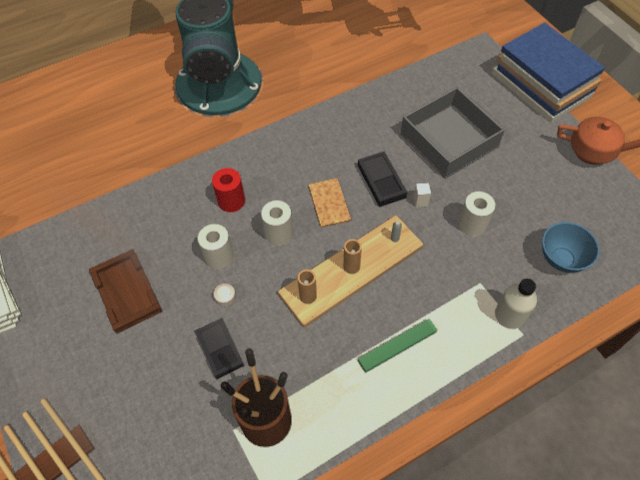

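View pics/top0.png

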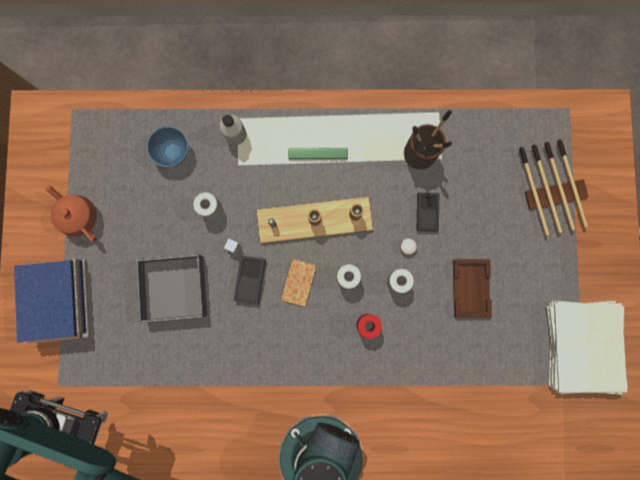

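View pics/wrist0.png

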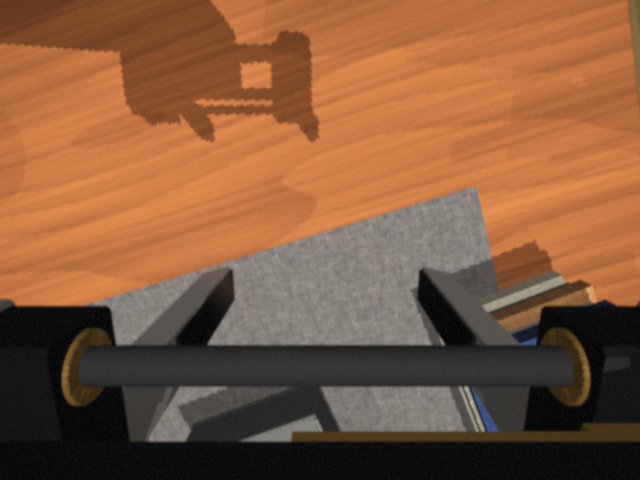

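Both views agree: white rolls in top at (205,204), (349,277), (401,281). The red look-alike at (370,326) is excluded. Cores stand on spindles (315,216) and (357,212), and the spindle at (272,222) is free. The slabs are at (250,282), which looks like the large one, and (428,212). Cork is at (299,283), case at (472,289), bin at (173,288). I'll measure these next.

```bash
cat > h.py <<'E'
import numpy as np,cv2
from bench import robot,snapshot,camera_params
def ray(p,uv,z):
    d=p['R'].T@np.array([(uv[0]-p['cx'])/p['fx'],(uv[1]-p['cy'])/p['fy'],1.]);c=-p['R'].T@p['t']
    return (c+d*(z-c[2])/d[2])
def proj(p,X):
    q=p['R']@np.asarray(X,float)+p['t'];return np.array([p['fx']*q[0]/q[2]+p['cx'],p['fy']*q[1]/q[2]+p['cy']])
def crop(im,x0,y0,x1,y1,s,name):
    c=cv2.resize(im[y0:y1,x0:x1],None,fx=s,fy=s,interpolation=cv2.INTER_CUBIC);cv2.imwrite(name,c[:,:,::-1]);return c
E
python3 - <<'E'
from h import *
im=cv2.imread('pics/top0.png')[:,:,::-1]
crop(im,130,180,450,350,2.5,'pics/c1.png')
sc=cv2.imread('pics/scene0.png')[:,:,::-1]
crop(sc,80,120,510,400,1.8,'pics/c2.png')
E
```

```text
(no output)
```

View pics/c1.png

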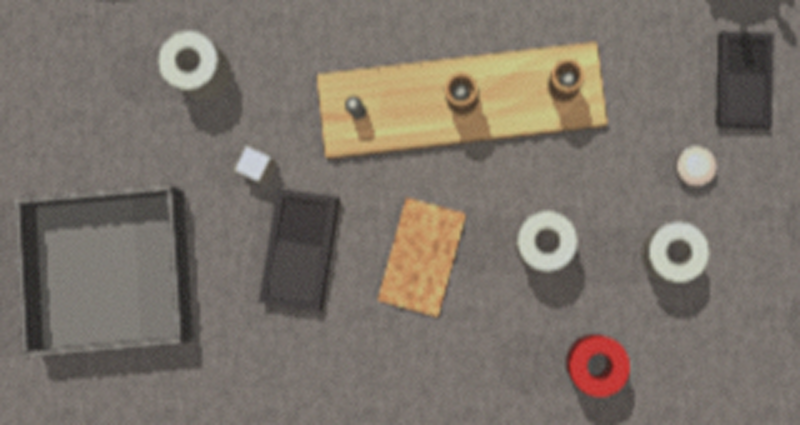

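View pics/c2.png

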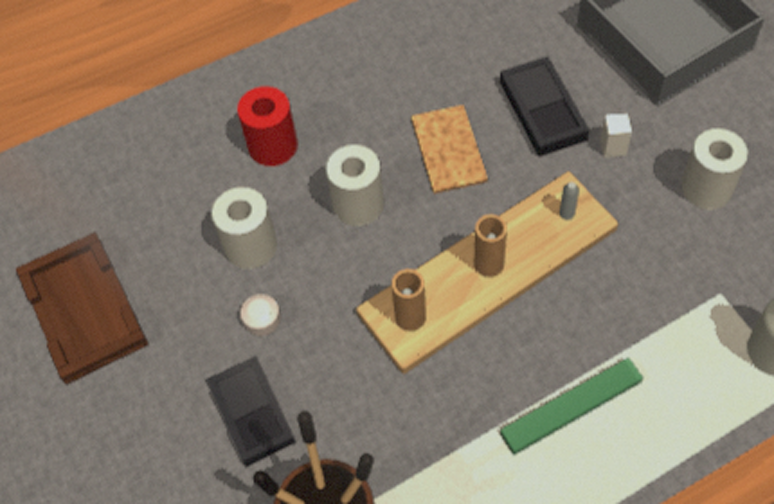

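The close crops confirm the choices: white rolls at crop (188,60), (547,241), (679,252), with the slab at (303,252) larger than the one at (745,80). Now I'll take measurements with masks.

```bash
cat > m.py <<'E'
from h import *
def comp(mask,roi,minA=30):
    m=np.zeros(mask.shape,np.uint8);x0,y0,x1,y1=roi;m[y0:y1,x0:x1]=mask[y0:y1,x0:x1]*255
    cs,_=cv2.findContours(m,cv2.RETR_EXTERNAL,cv2.CHAIN_APPROX_NONE)
    return sorted([c for c in cs if cv2.contourArea(c)>minA],key=cv2.contourArea,reverse=True)
def rect(p,c,z):
    pts=np.array([ray(p,q[0],z)[:2] for q in c])*1000
    (cx,cy),(w,h),a=cv2.minAreaRect(pts.astype(np.float32))
    if w<h: w,h,a=h,w,a+90
    return np.round([cx,cy,w,h,(a+90)%180-90],1)
E
python3 - <<'E'
from m import *
p=camera_params('top')
im=cv2.imread('pics/top0.png').astype(int);b,g,r=im[...,0],im[...,1],im[...,2]
white=(im.min(2)>150)
for n,roi in dict(rA=(185,185,225,222),rB=(330,258,368,294),rC=(385,262,418,300)).items():
    for c in comp(white,roi)[:1]:print(n,rect(p,c,.08),'ctr',cv2.minEnclosingCircle(c))
cork=(r-b>50)
for n,roi,z in (('cork',(275,250,325,315),.008),('board',(245,190,385,250),.018)):
    for c in comp(cork,roi)[:1]:print(n,rect(p,c,z))
dark=(im.max(2)<55)
for n,roi,z in (('L',(230,250,275,315),.024),('S',(410,192,445,235),.02)):
    for t in(45,52,60):
      for c in comp(im.max(2)<t,roi)[:1]:print(n,t,rect(p,c,z))
for c in comp((r-b>15)&(r<120),(445,250,500,325))[:1]:print('case',rect(p,c,.022))
for c in comp(white,(218,235,244,256),5)[:1]:print('seal',rect(p,c,.05))
for c in comp(white,(398,236,420,258),5)[:1]:print('jar',rect(p,c,.031))
# bin rim corners
crop(im[...,::-1].astype(np.uint8),445,250,500,325,8,'pics/case.png')
crop(im[...,::-1].astype(np.uint8),130,245,280,330,5,'pics/bin.png')
E
```

```text
rA [646.5 290.9  56.7  55.7   1.1] ctr ((204.53448486328125, 203.46551513671875), 11.5588960647583)
rB [460.9 -71.7  57.5  57.   18.2] ctr ((348.5674133300781, 275.7696533203125), 11.783441543579102)
rC [ 449.7 -203.    57.8   56.9   44.4] ctr ((401.1451721191406, 280.1715393066406), 11.883840560913086)
cork [447.5  57.6 112.7  66.3 -15.3]
board [612.6  15.4 298.7  89.9 -83.5]
S 52 [ 664.6 -293.1   34.6   28.7   25.2]
S 60 [ 657.9 -288.3   47.8   42.4   -1.5]
case [ 431.2 -393.7  150.8   98.3   -0.7]
seal [543.  230.   27.6  26.6 -25.8]
jar [ 541.3 -228.9   36.6   34.    89.8]
```

View pics/case.png

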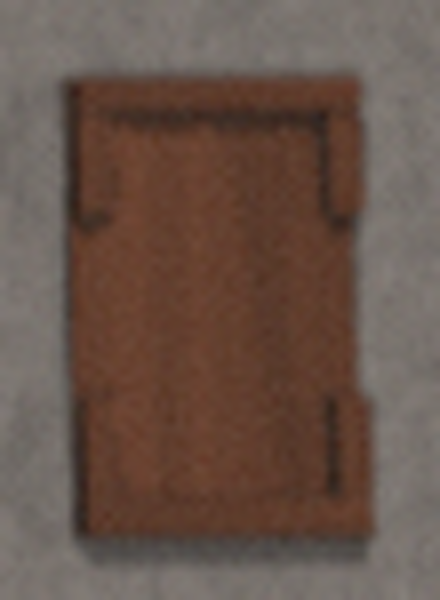

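View pics/bin.png

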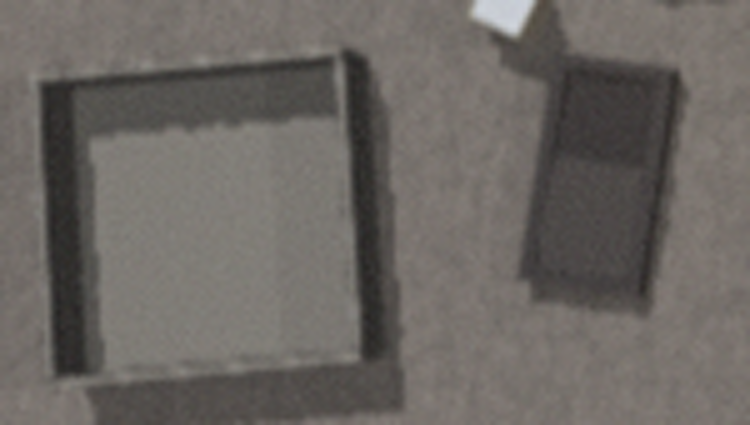

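Run:
```python
from m import *
p=camera_params('top');print('cam',-p['R'].T@p['t'])
im=cv2.imread('pics/top0.png');g=cv2.cvtColor(im,cv2.COLOR_BGR2GRAY)
for n,roi,z in (('L',(230,250,275,315),.024),('S',(412,192,445,235),.02)):
    x0,y0,x1,y1=roi;print(n,np.percentile(g[y0:y1,x0:x1],[2,10,25,50,75,95]))
    for t in(60,66,72,78,84):
      for c in comp(g<t,roi)[:1]:print(n,t,rect(p,c,z))
hand=lambda pts,o,s,z:np.array([ray(p,(o[0]+(u+.5)/s-.5,o[1]+(v+.5)/s-.5),z)[:2]*1000 for u,v in pts]).round(1)
def q(P): print(P.tolist(),'c',P.mean(0),'ang',np.degrees(np.arctan2(*(P[0]+P[1]-P[2]-P[3])[::-1])), 'L',np.linalg.norm((P[0]+P[1]-P[2]-P[3])/2),'W',np.linalg.norm((P[0]+P[3]-P[2]-P[1])/2))
q(hand([(70,80),(358,80),(373,535),(80,535)],(445,250),8,.022))
q(hand([(40,80),(347,52),(378,360),(55,380)],(130,245),5,.06))
q(hand([(565,60),(680,70),(640,290),(525,280)],(130,245),5,.024))
# spindle tips/core tops
crop(im[...,::-1],255,195,375,245,6.5,'pics/st.png')
crop(im[...,::-1],405,185,450,240,9,'pics/sm.png')
```

```text
cam [ 0.40690602 -0.01398025  1.46810898]
L [ 53.  61.  70.  92. 116. 121.]
L 60 [482.7 182.8  50.2  46.4  -8.7]
L 66 [474.5 183.4  72.6  54.2 -10.6]
L 72 [452.9 183.7 124.   69.   -7.6]
L 78 [457.8 189.4 140.7  85.   -7.9]
L 84 [458.7 193.9 142.1  97.2  -6.4]
S [ 44.  52.  59.  69. 110. 119.]
S 60 [ 644.7 -286.7   74.4   44.9   -1.5]
S 66 [ 631.1 -283.8  101.7   55.6   -1.2]
S 72 [ 631.4 -283.6  106.2   58.1   -3. ]
S 78 [ 630.5 -283.6  108.2   58.3   -3.1]
S 84 [ 629.7 -282.5  109.9   58.    -1.5]
[[504.9, -347.9], [504.5, -441.9], [357.4, -441.5], [357.8, -346.9]] c [ 431.15 -394.55] ang -0.27264951001379506 L 147.10166552422172 W 94.30084835249363
[[502.3, 463.3], [516.1, 307.7], [360.8, 288.7], [351.5, 450.6]] c [432.675 377.575] ang 5.912527179227007 L 153.86853154560234 W 159.1696107930154
[[514.3, 202.2], [508.9, 142.1], [395.0, 161.8], [400.4, 221.3]] c [454.65 181.85] ang -9.666133882213234 L 115.54033927594291 W 60.04331769647643
```

View pics/st.png

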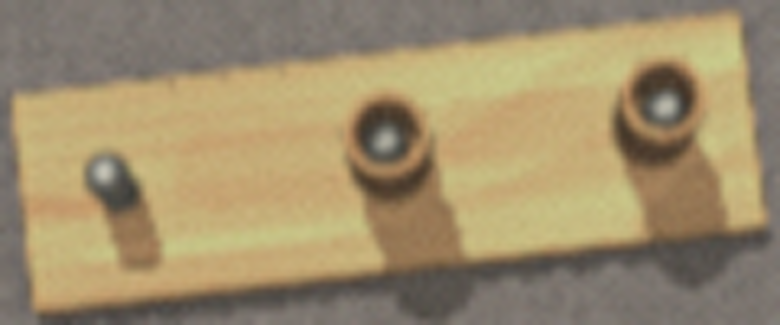

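View pics/sm.png

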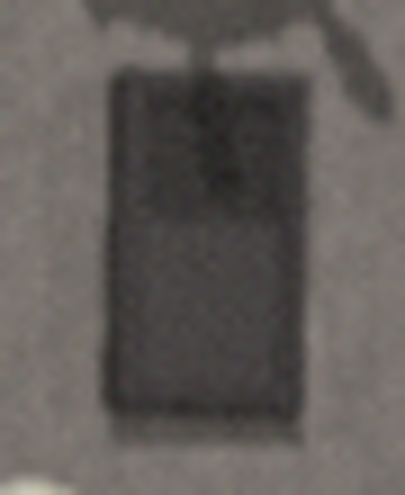

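```bash
cat > go.py <<'E'
import sys
from h import *
from scipy.spatial.transform import Rotation as Ro
def pose():
    o=robot.get_obs();return o,Ro.from_euler('xyz',o['ee_rot'])
def plan(x,y,z,psi,T=None):
    """mm, deg ; prints tool-frame rows"""
    o,R=pose();P=np.array(o['tool_pos'])
    A=R.as_matrix();cur=np.degrees(np.arctan2(A[1,2],A[0,2]))
    best=None
    for k in(0,180,-180,360):
        d=(psi+k-cur+180)%360-180
        c=np.radians(psi+k);zz=np.array([np.cos(c),np.sin(c),0]);xx=np.array([0,0,-1.]);yy=np.cross(zz,xx)
        rv=(R.inv()*Ro.from_matrix(np.c_[xx,yy,zz])).as_rotvec()
        q6=o['joint_positions'][5]+rv[0]
        q1d=np.arctan2(y,x)-np.arctan2(P[1],P[0]); q6f=q6+ (q1d)
        if best is None or abs(q6f)<abs(best[0])-1e-6: best=(q6f,rv,c)
    q6f,rv,c=best
    d=np.array([x,y,z])/1000-P
    print('t %.2f cur pos %s jaw %.1f q6 %.2f -> q6 ~%.2f'%(o['time'],(P*1000).round(1),cur,o['joint_positions'][5],q6f))
    print(' tool shift cm (current axes)',(A.T@d*100).round(2),'rotvec',rv.round(3))
    n=max(np.linalg.norm(d)/.0417,np.linalg.norm(rv)/.125);print(' rows>=%.1f'%n)
    return
if __name__=='__main__': plan(*map(float,sys.argv[1:5]))
E
python3 - <<'E'
from go import *
o,R=pose();A=R.as_matrix();print(A.round(3))
p=camera_params('wrist');c=-p['R'].T@p['t'];print('cam in tool mm',(A.T@(c-o['tool_pos'])*1000).round(1));print((p['R']@A).round(3))
E
python3 go.py 430 182 300 81
```

```text
[[-0.001 -0.955  0.298]
 [-0.002  0.298  0.955]
 [-1.     0.    -0.002]]
cam in tool mm [-158.3   67.5   -0. ]
[[ 0.001 -0.     1.   ]
 [-0.233 -0.972  0.   ]
 [ 0.972 -0.233 -0.001]]
t 0.15 cur pos [163.9 524.6 223.6] jaw 72.7 q6 -0.10 -> q6 ~-1.12
 tool shift cm (current axes) [ -7.61 -35.62 -24.78] rotvec [-0.146 -0.002 -0.   ]
 rows>=10.6
```

{"fn": "step_arm", "kwargs": {
  "motion": "100 -0.6 -3 -2.07 0 0 0;100 -0.6 -3 -2.07 0 0 0;100 -0.6 -3 -2.07 0 0 0;100 -0.6 -3 -2.07 0 0 0;100 -0.6 -3 -2.07 0 0 0;100 -0.6 -3 -2.07 0 0 0;100 -0.2 -3 -2.07 0 0 0;100 -0.2 -3 -2.07 0 0 0;100 -0.2 -3 -2.07 0 0 0;100 0 -3 -2.07 0 0 0;100 0 -3 -2.07 0 0 0;100 0 -2.6 -2 0 0 0;100 0 0 0 -0.073 0 0;100 0 0 0 -0.073 0 0;100 0 0 0 0 0 0"
}}

```text
time: 1.4
tool_pos: [0.4302, 0.1816, 0.266]
ee_rot: [1.884, 1.57, -2.986]
wrist_force: [0.3, 0.9, -0.1]
width: 0.0939
```

```bash
python3 go.py 425 182 250 81
python3 - <<'E'
from h import *
cv2.imwrite('pics/w1.png',snapshot('wrist')[:,:,::-1])
E
```

```text
t 1.40 cur pos [430.2 181.6 266. ] jaw 81.0 q6 -1.14 -> q6 ~-1.13
 tool shift cm (current axes) [ 1.6   0.52 -0.04] rotvec [-0.    -0.    -0.001]
 rows>=0.4
```

View pics/w1.png

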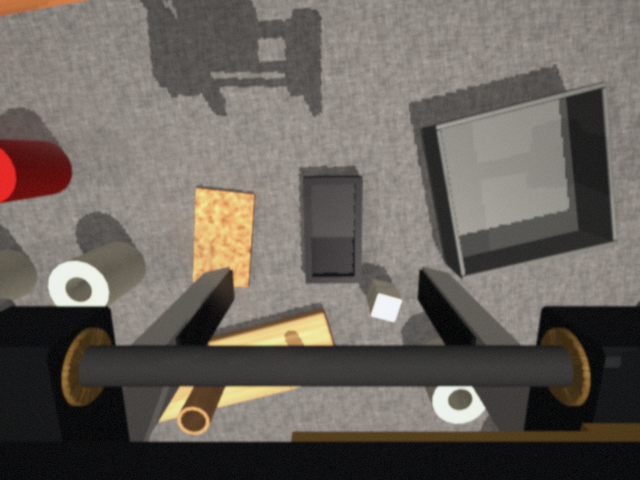

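The wrist view shows the large slab at about (332,228), cork at (225,235), seal at (386,305), and the bin at upper right. I'll measure the slab and cork here.

Run:
```python
from m import *
p=camera_params('wrist');im=cv2.imread('pics/w1.png');g=cv2.cvtColor(im,cv2.COLOR_BGR2GRAY)
for t in(50,58,66,72):
    for c in comp(g<t,(290,165,380,290))[:1]:print(t,rect(p,c,.024),cv2.boundingRect(c))
crop(im[...,::-1],285,155,385,295,4,'pics/w1c.png')
a=im.astype(int)
for c in comp(a[...,2]-a[...,0]>50,(180,170,265,300))[:1]:print('cork',rect(p,c,.008))
```

```text
50 [500.5 179.6  48.2  13.8 -84.4] (312, 263, 42, 14)
58 [486.4 181.1  47.5  36.3  80.4] (312, 246, 43, 32)
66 [480.9 180.9  48.7  47.   81.9] (310, 237, 45, 41)
72 [470.9 180.2  70.4  55.2  -8.1] (305, 218, 51, 62)
cork [443.9  59.3 113.1  67.1 -15.5]
```

View pics/w1c.png

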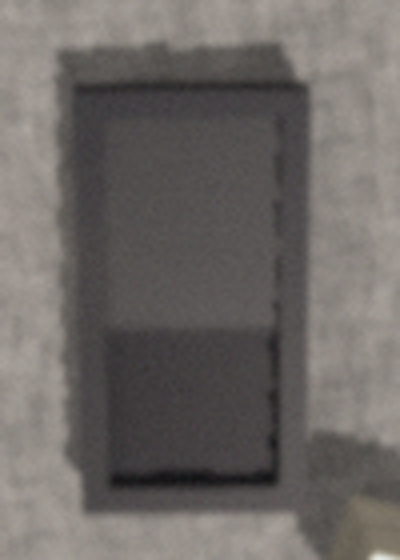

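```bash
cat >> h.py <<'E'
def quad(p,pts,o,s,z):
    P=np.array([ray(p,(o[0]+(u+.5)/s-.5,o[1]+(v+.5)/s-.5),z)[:2]*1000 for u,v in pts])
    a=(P[0]+P[1]-P[2]-P[3])/2;b=(P[0]+P[3]-P[1]-P[2])/2
    print('c',P.mean(0).round(1),'len %.1f %.1f ang %.1f %.1f'%(np.linalg.norm(a),np.linalg.norm(b),np.degrees(np.arctan2(a[1],a[0])),np.degrees(np.arctan2(b[1],b[0]))))
E
python3 - <<'E'
from h import *
p=camera_params('wrist')
quad(p,[(76,90),(307,90),(300,510),(85,510)],(285,155),4,.024)
E
python3 go.py 451 181 120 82
```

```text
c [451.8 185.9] len 118.1 61.2 ang 171.3 -99.1
t 1.45 cur pos [430.  182.  266.1] jaw 80.9 q6 -1.13 -> q6 ~-1.17
 tool shift cm (current axes) [14.61 -2.1   0.24] rotvec [-0.019 -0.    -0.001]
 rows>=3.5
```

```bash
python3 go.py 452.5 184.5 23 81.2
```

```text
t 1.45 cur pos [430.  182.  266.1] jaw 80.9 q6 -1.13 -> q6 ~-1.15
 tool shift cm (current axes) [24.31 -2.2   0.61] rotvec [-0.006 -0.    -0.001]
 rows>=5.9
```

{"fn": "step_arm", "kwargs": {
  "motion": "100 3 -1.1 0.3 0 0 0;100 3.5 -1.1 0.3 0 0 0;100 3.5 0 0 0 0 0;100 3.5 0 0 0 0 0;100 3.5 0 0 0 0 0;100 3 0 0 0 0 0;100 2 0 0 0 0 0;100 0 0 0 0 0 0"
}}

```text
time: 2.12
tool_pos: [0.4482, 0.1843, 0.041]
ee_rot: [1.996, 1.56, -2.873]
wrist_force: [-0.5, -0.2, 0.0]
width: 0.0941
```

```bash
python3 go.py 452.5 184.5 23 81.2
```

```text
t 2.12 cur pos [448.2 184.3  41. ] jaw 81.0 q6 -1.14 -> q6 ~-1.15
 tool shift cm (current axes) [ 1.8  -0.44  0.1 ] rotvec [-0.004 -0.005 -0.01 ]
 rows>=0.4
```

{"fn": "step_arm", "kwargs": {
  "motion": "100 0.9 -0.4 0 0 0 -0.01;100 0.8 0 0 0 0 0;100 0 0 0 0 0 0;30 0 0 0 0 0 0;30 0 0 0 0 0 0;30 0 0 0 0 0 0;30 0 0 0 0 0 0;30 0 0 0 0 0 0;30 0 0 0 0 0 0"
}}

```text
time: 2.87
tool_pos: [0.4571, 0.1847, 0.0301]
ee_rot: [-1.444, 1.56, -0.03]
wrist_force: [0.1, 2.1, 0.9]
width: 0.0637
```

{"fn": "step_arm", "kwargs": {
  "motion": "30 0 0 0 0 0 0;30 0 0 0 0 0 0;30 0 0 0 0 0 0"
}}

```text
time: 3.12
tool_pos: [0.4571, 0.1847, 0.0301]
ee_rot: [-1.457, 1.56, -0.043]
wrist_force: [0.0, 1.4, 3.4]
width: 0.0635
```

```bash
python3 go.py 452.5 184.5 23 81.2
python3 - <<'E'
from h import *
print(robot.get_obs()['qvel'].round(3))
cv2.imwrite('pics/w2.png',snapshot('wrist')[:,:,::-1])
E
```

```text
t 3.12 cur pos [457.1 184.7  30.1] jaw 81.0 q6 -1.14 -> q6 ~-1.14
 tool shift cm (current axes) [ 0.7   0.46 -0.1 ] rotvec [-0.003  0.001  0.011]
 rows>=0.2
[-0.     0.001 -0.002  0.     0.001 -0.003]
```

View pics/w2.png

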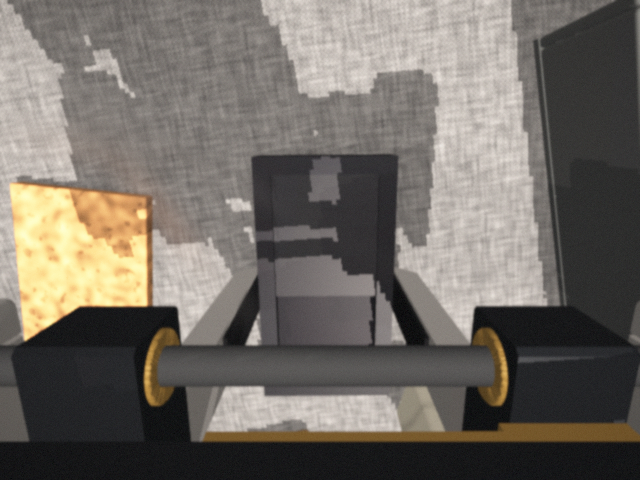

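Run:
```python
from h import *
p=camera_params('wrist')
quad(p,[(253,160),(396,160),(400,393),(266,393)],(0,0),1,.024)
```

```text
c [452.5 187. ] len 115.5 64.6 ang 173.1 -99.0
```

{"fn": "step_arm", "kwargs": {
  "motion": "30 -1 0 0 0 0 0;30 -2 0 0 0 0 0;30 -3 0 0 0 0 0;30 -3.5 0 0 0 0 0;30 -3.5 0 0 0 0 0;30 -3.5 0 0 0 0 0;30 -2 0 0 0 0 0;30 0 0 0 0.071 0 0;30 0 0 0 0.071 0 0;30 0 0 0 0 0 0;30 0 0 0 0 0 0"
}}

```text
time: 4.08
tool_pos: [0.4537, 0.1839, 0.2127]
ee_rot: [-1.78, 1.564, -0.507]
wrist_force: [-0.1, -0.0, -6.3]
width: 0.0637
```

```bash
python3 go.py 420 -220 210 89.5
```

```text
t 4.08 cur pos [453.7 183.9 212.7] jaw 73.0 q6 -1.00 -> q6 ~0.98
 tool shift cm (current axes) [  0.39  -8.6  -39.6 ] rotvec [2.853 0.009 0.003]
 rows>=22.8
```

```bash
python3 - <<'E'
s=open('go.py').read()
a=s.index("        q6=o[");b=s.index("    q6f,rv,c=best")
s=s[:a]+"""        q6f=(np.arctan2(y,x)-c+np.pi)%(2*np.pi)-np.pi
        if abs(q6f)>2.45: continue
        if best is None or abs(rv[0])<abs(best[1][0])-1e-6: best=(q6f,rv,c)
"""+s[b:]
open('go.py','w').write(s)
E
python3 go.py 420 -220 210 89.5
```

```text
t 4.08 cur pos [453.7 183.9 212.7] jaw 73.0 q6 -1.00 -> q6 ~-2.04
 tool shift cm (current axes) [  0.39  -8.6  -39.6 ] rotvec [-0.289 -0.002  0.006]
 rows>=9.7
```

{"fn": "step_arm", "kwargs": {
  "motion": "30 0 -0.78 -3.6 0 0 0;30 0 -0.78 -3.6 0 0 0;30 0 -0.78 -3.6 0 0 0;30 0 -0.78 -3.6 0 0 0;30 0 -0.78 -3.6 0 0 0;30 0 -0.78 -3.6 0 0 0;30 0 -0.78 -3.6 0 0 0;30 0 -0.78 -3.6 0 0 0;30 0 -0.78 -3.6 0 0 0;30 0 -0.78 -3.6 0 0 0;30 0 -0.78 -3.6 0 0 0;30 0 0 0 -0.097 0 0;30 0 0 0 -0.097 0 0;30 0 0 0 -0.097 0 0;30 0 0 0 0 0 0;30 0 0 0 0 0 0"
}}

```text
time: 5.42
tool_pos: [0.4196, -0.219, 0.2136]
ee_rot: [-1.589, 1.563, -0.028]
wrist_force: [0.3, -0.0, -5.6]
width: 0.0634
```

```bash
python3 go.py 420 -220 210 89.5
python3 - <<'E'
from h import *
cv2.imwrite('pics/w3.png',snapshot('wrist')[:,:,::-1])
E
```

```text
t 5.42 cur pos [ 419.6 -219.   213.6] jaw 89.5 q6 -2.16 -> q6 ~-2.04
 tool shift cm (current axes) [ 0.36 -0.04 -0.1 ] rotvec [-0.001 -0.     0.008]
 rows>=0.1
```

View pics/w3.png

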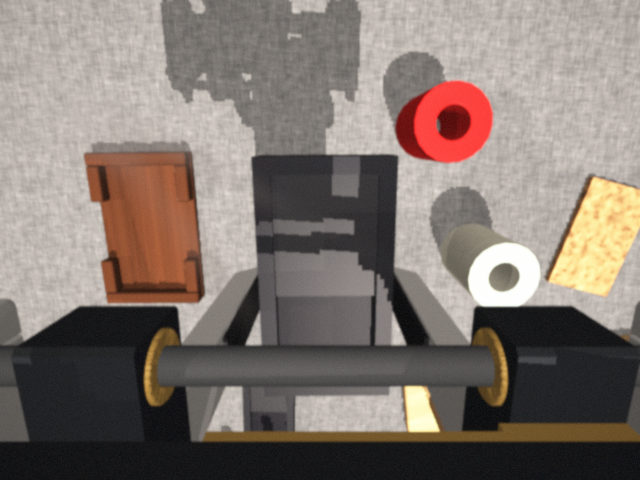

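Run:
```python
from h import *
p=camera_params('wrist');im=cv2.imread('pics/w3.png')[...,::-1]
crop(im,75,140,215,315,4,'pics/w3c.png');crop(im,240,140,410,410,2.8,'pics/w3s.png')
quad(p,[(86,153),(191,153),(202,300),(109,301)],(0,0),1,.022)
quad(p,[(253,156),(396,156),(400,393),(266,393)],(0,0),1,.2075)
```

```text
c [ 428.7 -390.8] len 145.1 95.1 ang 179.3 -90.2
c [ 414.  -217.3] len 117.2 64.6 ang -178.5 -90.5
```

View pics/w3c.png

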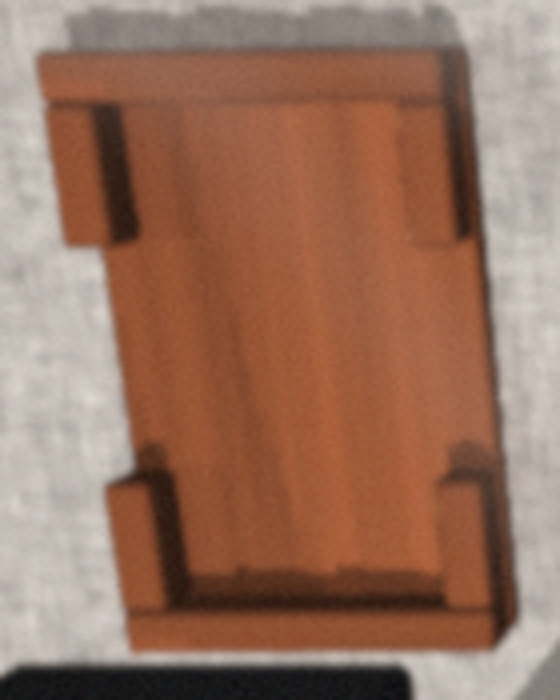

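View pics/w3s.png

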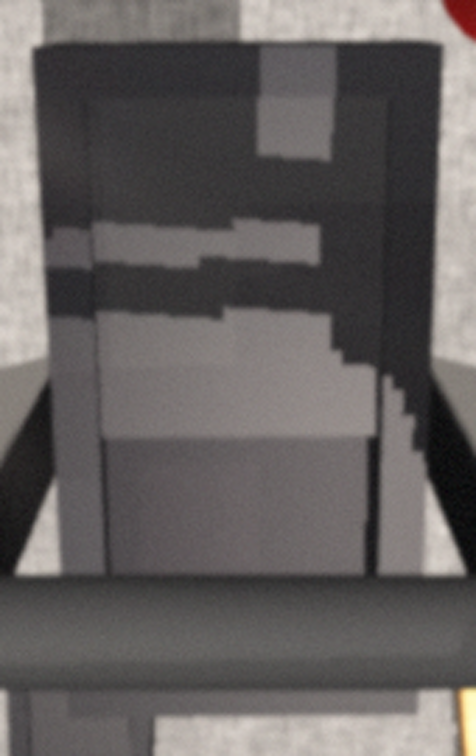

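Run:
```python
from h import *
p=camera_params('wrist')
quad(p,[(37,54),(443,50),(492,649),(128,649)],(75,140),4,.022)
quad(p,[(35,46),(441,44),(417,712),(70,715)],(240,140),2.8,.2075)
```

```text
c [ 429.3 -394.3] len 147.0 92.5 ang 179.3 -90.2
c [ 414.4 -218.9] len 118.1 62.5 ang 179.9 -90.1
```

```bash
python3 go.py 434.7 -394 70 89.4
```

```text
t 5.47 cur pos [ 419.8 -218.9  213.9] jaw 89.5 q6 -2.16 -> q6 ~-2.30
 tool shift cm (current axes) [ 14.41  -1.54 -17.49] rotvec [ 0.001 -0.     0.008]
 rows>=5.4
```

{"fn": "step_arm", "kwargs": {
  "motion": "30 0 -0.26 -2.9 0 0 0;30 0 -0.26 -2.9 0 0 0;30 0 -0.26 -2.9 0 0 0;30 0 -0.26 -2.9 0 0 0;30 0 -0.26 -2.9 0 0 0;30 0 -0.24 -2.9 0 0 0.008;30 2.5 0 0 0 0 0;30 3 0 0 0 0 0;30 3 0 0 0 0 0;30 3 0 0 0 0 0;30 2 0 0 0 0 0;30 0 0 0 0 0 0;30 0 0 0 0 0 0"
}}

```text
time: 6.55
tool_pos: [0.4339, -0.3923, 0.0784]
ee_rot: [0.583, 1.569, 2.145]
wrist_force: [-0.1, -0.4, -5.1]
width: 0.0638
```

```bash
python3 go.py 434.7 -394 40 89.4
python3 - <<'E'
from h import *
im=snapshot('wrist');cv2.imwrite('pics/w4.png',im[:,:,::-1])
E
```

```text
t 6.55 cur pos [ 433.9 -392.3   78.4] jaw 89.5 q6 -2.40 -> q6 ~-2.30
 tool shift cm (current axes) [ 3.84 -0.09 -0.18] rotvec [ 0.003  0.002 -0.001]
 rows>=0.9
```

View pics/w4.png

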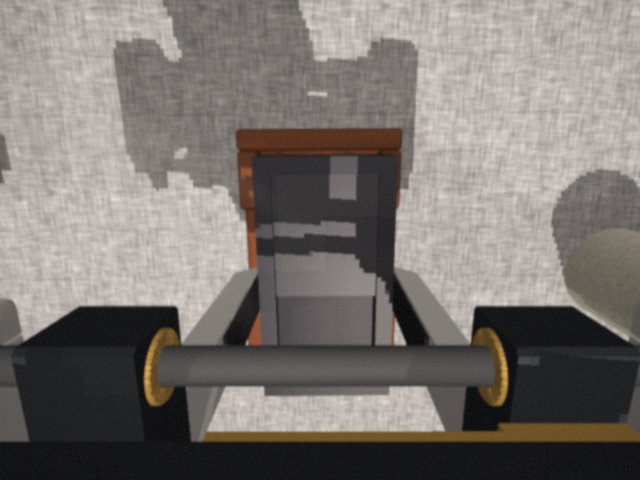

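Run:
```python
from h import *
p=camera_params('wrist')
print([ (ray(p,q,.022)*1000).round(1)[:2] for q in((237,130),(401,129),(239,150),(402,150))])
print([ (ray(p,q,.0723)*1000).round(1)[:2] for q in((253,156),(397,156),(265,394),(390,394))])
```

```text
[array([ 357.1, -442.8]), array([ 357.3, -351.1]), array([ 368. , -442.4]), array([ 368.8, -350.1])]
[array([ 370.4, -424.9]), array([ 370.9, -362.1]), array([ 489.4, -425.2]), array([ 489.8, -361.3])]
```

{"fn": "step_arm", "kwargs": {
  "motion": "30 0.5 -0.1 -0.28 0 0 0;30 0.5 0 0 0 0 0;30 0.8 0 0 0 0 0;30 0.6 0 0 0 0 0;30 0.5 0 0 0 0 0;30 0.5 0 0 0 0 0;30 0 0 0 0 0 0;30 0 0 0 0 0 0"
}}

```text
time: 7.27
tool_pos: [0.4353, -0.396, 0.0455]
ee_rot: [-1.936, 1.57, -0.373]
wrist_force: [0.1, 0.4, -4.8]
width: 0.0638
```

{"fn": "step_arm", "kwargs": {
  "motion": "30 0.4 0 0 0 0 0;30 0.4 0 0 0 0 0;30 0 0 0 0 0 0;30 0 0 0 0 0 0"
}}

```text
time: 7.6
tool_pos: [0.4358, -0.3965, 0.0383]
ee_rot: [-2.213, 1.568, -0.65]
wrist_force: [1.0, 0.6, -5.0]
width: 0.0638
```

{"fn": "step_arm", "kwargs": {
  "motion": "30 0.1 0 0 0 0 0;75 0 0 0 0 0 0;75 0 0 0 0 0 0;75 0 0 0 0 0 0;75 0 0 0 0 0 0"
}}

```text
time: 8.02
tool_pos: [0.436, -0.3968, 0.038]
ee_rot: [-2.282, 1.567, -0.719]
wrist_force: [-1.2, 1.1, 0.0]
width: 0.0705
```

Run:
```python
from h import *
im=snapshot('wrist');cv2.imwrite('pics/w5.png',im[:,:,::-1])
print(robot.get_obs()['width'])
```

```text
0.07048359418527735
```

View pics/w5.png

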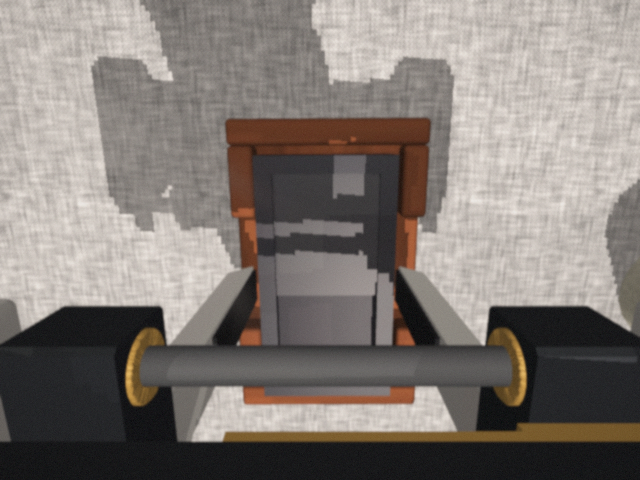

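{"fn": "step_arm", "kwargs": {
  "motion": "80 -0.5 0 0 0 0 0;100 -1.5 0 0 0 0 0;100 -3 0 0 0 0 0;100 -3.5 0 0 0 0 0;100 -3.5 0 0 0 0 0;100 -3 0 0 0 0 0;100 0 0 0 0 0 0;100 0 0 0 0 0 0"
}}

```text
time: 8.73
tool_pos: [0.4363, -0.3972, 0.1905]
ee_rot: [-2.342, 1.562, -0.779]
wrist_force: [0.4, -0.2, -0.8]
width: 0.0941
```

```bash
python3 go.py 428 58 190 74.6
python3 - <<'E'
from h import *
im=snapshot('wrist');cv2.imwrite('pics/w6.png',im[:,:,::-1])
im=snapshot('top');cv2.imwrite('pics/t6.png',im[:,:,::-1])
E
```

```text
t 8.73 cur pos [ 436.3 -397.2  190.5] jaw 89.6 q6 -2.40 -> q6 ~-1.17
 tool shift cm (current axes) [-0.23  1.18 45.51] rotvec [ 0.261 -0.005  0.007]
 rows>=10.9
```

View pics/w6.png

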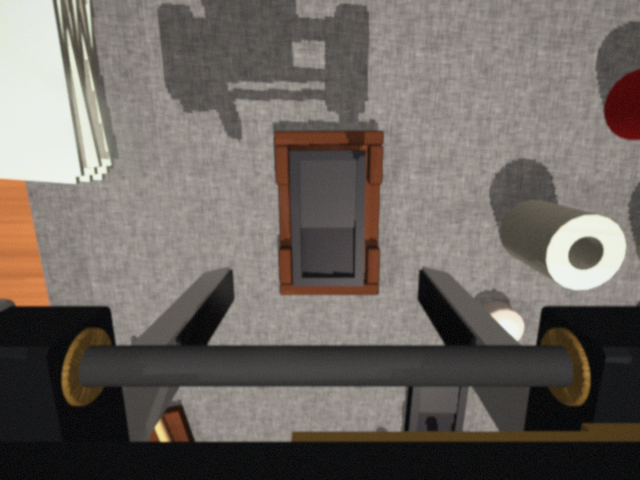

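View pics/t6.png

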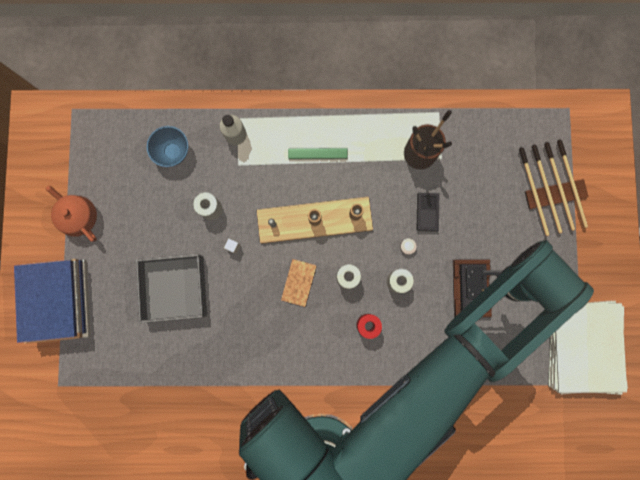

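The large inkstone sits squarely in the pocket (wrist view, about (328,212)), and nothing else has moved. Measuring the stone and case, then going on to the cork.

Run:
```python
from h import *
p=camera_params('wrist');im=cv2.imread('pics/w6.png')[...,::-1]
c=crop(im,265,120,395,305,4,'pics/w6c.png')
```

```text
(no output)
```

View pics/w6c.png

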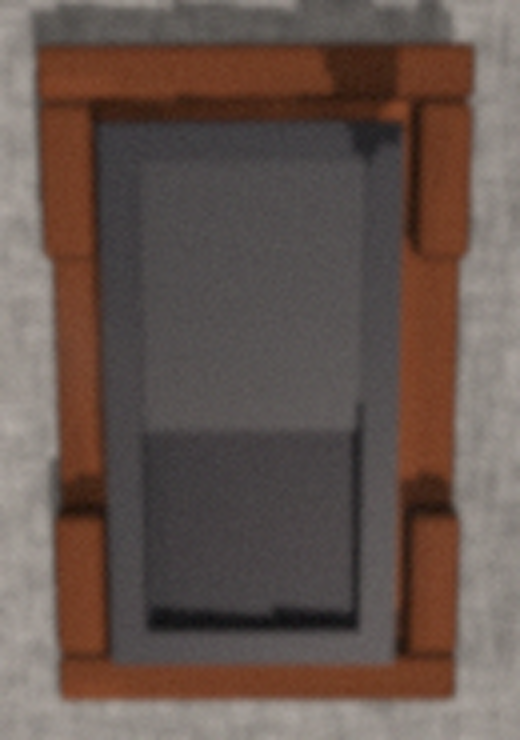

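{"fn": "step_arm", "kwargs": {
  "motion": "100 0 0.1 2.5 0 0 0;100 0 0.1 3.6 0 0 0;100 0 0.1 3.6 0 0 0;100 0 0.1 3.6 0 0 0;100 0 0.1 3.6 0 0 0;100 0 0.1 3.6 0 0 0;100 0 0.1 3.6 0 0 0;100 0 0.1 3.6 0 0 0;100 0 0.1 3.6 0 0 0;100 0 0.1 3.6 0 0 0;100 0 0.1 3.6 0 0 0;100 0 0.1 3.6 0 0 0;100 0 0 3.5 0 0 0;100 0 0 0 0.087 0 0;100 0 0 0 0.087 0 0;100 0 0 0 0.087 0 0;100 0 0 0 0 0 0;100 0 0 0 0 0 0"
}}

```text
time: 10.33
tool_pos: [0.4259, 0.06, 0.1845]
ee_rot: [2.489, 1.568, -2.49]
wrist_force: [-0.0, -0.2, -0.8]
width: 0.0941
```

```bash
python3 - <<'E'
from m import *
p=camera_params('wrist');im=snapshot('wrist')[:,:,::-1];cv2.imwrite('pics/w7.png',im)
a=im.astype(int)
for c in comp(a[...,2]-a[...,0]>50,(200,60,460,345))[:2]:print('cork',rect(p,c,.008),cv2.boundingRect(c))
E
python3 go.py 445 58.5 60 74.6
```

```text
cork [444.2  58.  111.8  66.5 -15.3] (293, 183, 74, 118)
cork [557.5 119.2  49.5  18.3  74.8] (394, 327, 51, 18)
t 10.38 cur pos [426.1  59.9 185. ] jaw 74.7 q6 -1.30 -> q6 ~-1.17
 tool shift cm (current axes) [12.5  -1.86  0.38] rotvec [ 0.002 -0.002 -0.001]
 rows>=3.0
```

View pics/w7.png

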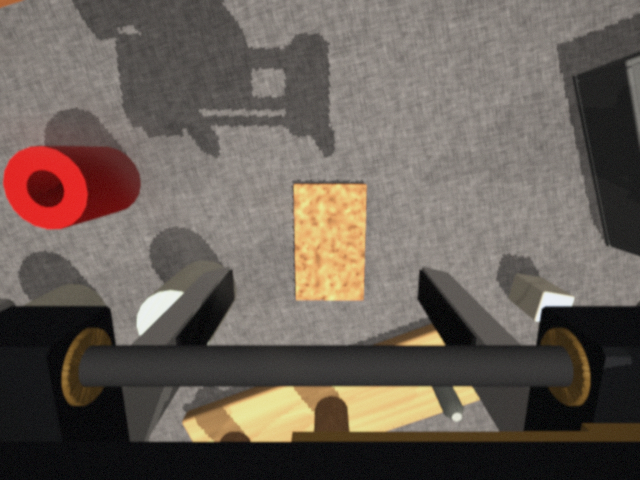

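{"fn": "step_arm", "kwargs": {
  "motion": "100 3 -0.9 0.2 0 0 0;100 3.5 -0.9 0.2 0 0 0;100 3.5 0 0 0 0 0;100 2.5 0 0 0 0 0;100 0 0 0 0 0 0;100 0 0 0 0 0 0;100 0 0 0 0 0 0"
}}

```text
time: 10.97
tool_pos: [0.4465, 0.0587, 0.0629]
ee_rot: [-1.64, 1.567, -0.338]
wrist_force: [0.0, -0.1, 1.3]
width: 0.0941
```

```bash
python3 go.py 444.7 58.3 21.5 74.6
```

```text
t 10.97 cur pos [446.5  58.7  62.9] jaw 74.6 q6 -1.30 -> q6 ~-1.17
 tool shift cm (current axes) [ 4.14  0.19 -0.08] rotvec [ 0.    -0.     0.004]
 rows>=1.0
```

{"fn": "step_arm", "kwargs": {
  "motion": "100 1.5 0.2 -0.05 0 0 0;100 1.5 0 0 0 0 0;100 1 0 0 0 0 0;100 0 0 0 0 0 0;100 0 0 0 0 0 0;100 0 0 0 0 0 0"
}}

```text
time: 11.47
tool_pos: [0.4448, 0.0588, 0.023]
ee_rot: [-1.599, 1.566, -0.297]
wrist_force: [-0.0, -0.1, 0.1]
width: 0.094
```

{"fn": "step_arm", "kwargs": {
  "motion": "100 0.15 0 0 0 0 0;40 0 0 0 0 0 0;40 0 0 0 0 0 0;40 0 0 0 0 0 0;40 0 0 0 0 0 0;40 0 0 0 0 0 0;40 0 0 0 0 0 0"
}}

```text
time: 12.05
tool_pos: [0.4436, 0.0589, 0.0201]
ee_rot: [-1.92, 1.568, -0.618]
wrist_force: [-0.2, 0.2, 1.1]
width: 0.0653
```

{"fn": "step_arm", "kwargs": {
  "motion": "40 -0.5 0 0 0 0 0;40 -1.5 0 0 0 0 0;40 -3 0 0 0 0 0;40 -3.5 0 0 0 0 0;40 -3.5 0 0 0 0 0;40 -3 0 0 0 0 0;40 0 0 0 -0.087 0 0;40 0 0 0 -0.087 0 0;40 0 0 0 -0.085 0 0;40 0 0 0 0 0 0;40 0 0 0 0 0 0"
}}

```text
time: 12.97
tool_pos: [0.4431, 0.0591, 0.1701]
ee_rot: [-2.205, 1.568, -0.646]
wrist_force: [-0.1, 0.0, -0.9]
width: 0.0657
```

```bash
python3 - <<'E'
from h import *
p=camera_params('wrist')
# large stone and case, from earlier picture needs its own pose: recompute from w6 pose
from go import *
import go
q=dict(p);R=Ro.from_euler('xyz',[-2.342,1.562,-.779]).as_matrix();
o,Rc=pose();A=Rc.as_matrix()
Rct=p['R']@A; ct=A.T@(-p['R'].T@p['t']-o['tool_pos'])
q['R']=Rct@R.T; q['t']=-q['R']@(np.array([.4363,-.3972,.1905])+R@ct)
quad(q,[(38,46),(473,45),(455,697),(62,697)],(265,120),4,.022)
quad(q,[(97,122),(405,121),(394,663),(111,663)],(265,120),4,.032)
cv2.imwrite('pics/w8.png',snapshot('wrist')[:,:,::-1])
E
python3 go.py 430 -394 165 89.5
```

```text
c [ 428.8 -395.6] len 146.7 91.8 ang 179.9 -90.3
c [ 430.4 -396.7] len 118.9 63.7 ang 179.8 -90.3
t 13.02 cur pos [443.1  59.  169.9] jaw 89.3 q6 -1.55 -> q6 ~-2.30
 tool shift cm (current axes) [  0.56   0.78 -45.32] rotvec [-0.003 -0.001  0.002]
 rows>=10.9
```

View pics/w8.png

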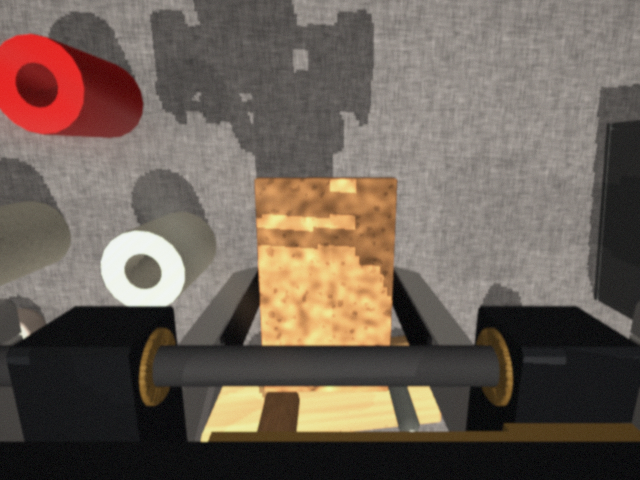

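```bash
python3 - <<'E'
from h import *
p=camera_params('wrist')
quad(p,[(255,178),(397,178),(391,391),(261,391)],(0,0),1,.158)
E
python3 go.py 430 -396.5 165 89.7
```

```text
c [443.5  59.1] len 109.9 66.0 ang 179.3 -90.6
t 13.02 cur pos [443.1  59.  169.9] jaw 89.3 q6 -1.55 -> q6 ~-2.31
 tool shift cm (current axes) [  0.56   0.77 -45.57] rotvec [-0.007 -0.001  0.002]
 rows>=10.9
```

{"fn": "step_arm", "kwargs": {
  "motion": "40 0 0.05 -1.5 0 0 0;40 0 0.05 -3 0 0 0;40 0 0.06 -3.5 0 0 0;40 0 0.06 -3.5 0 0 0;40 0 0.06 -3.5 0 0 0;40 0 0.06 -3.5 0 0 0;40 0 0.06 -3.5 0 0 0;40 0 0.06 -3.5 0 0 0;40 0 0.06 -3.5 0 0 0;40 0 0.06 -3.5 0 0 0;40 0 0.06 -3.5 0 0 0;40 0 0.06 -3.5 0 0 0;40 0 0.06 -3.5 0 0 0;40 0 0.06 -2.07 -0.007 0 0;40 0 0 0 0 0 0;40 0 0 0 0 0 0"
}}

```text
time: 14.35
tool_pos: [0.4302, -0.392, 0.1698]
ee_rot: [-1.206, 1.57, 0.359]
wrist_force: [0.0, 0.4, -0.4]
width: 0.0656
```

```bash
python3 go.py 430 -396.5 70 89.7
```

```text
t 14.35 cur pos [ 430.2 -392.   169.8] jaw 89.7 q6 -2.40 -> q6 ~-2.31
 tool shift cm (current axes) [ 9.98  0.03 -0.45] rotvec [-0.001  0.     0.001]
 rows>=2.4
```

{"fn": "step_arm", "kwargs": {
  "motion": "40 1.5 0 -0.45 0 0 0;40 3 0 0 0 0 0;40 3 0 0 0 0 0;40 2 0 0 0 0 0;40 1 0 0 0 0 0;40 0 0 0 0 0 0;40 0 0 0 0 0 0;40 0 0 0 0 0 0"
}}

```text
time: 15.02
tool_pos: [0.432, -0.3966, 0.0678]
ee_rot: [-2.303, 1.565, -0.734]
wrist_force: [-0.1, -0.3, -0.2]
width: 0.0655
```

```bash
python3 go.py 430 -396.5 53 89.7
python3 - <<'E'
from h import *
cv2.imwrite('pics/w9.png',snapshot('wrist')[:,:,::-1])
E
```

```text
t 15.02 cur pos [ 432.  -396.6   67.8] jaw 89.9 q6 -2.41 -> q6 ~-2.31
 tool shift cm (current axes) [1.48 0.2  0.02] rotvec [ 0.003 -0.004  0.004]
 rows>=0.4
```

View pics/w9.png

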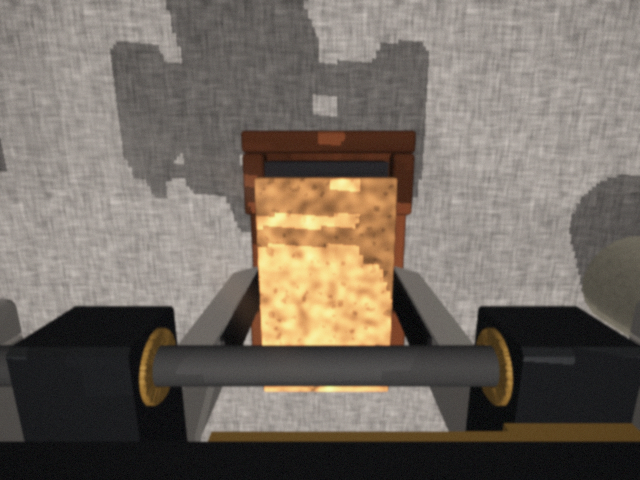

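Aligned. Lowering 15 mm and releasing.

{"fn": "step_arm", "kwargs": {
  "motion": "40 0.5 0.15 0 0 0 0;40 0.5 0 0 0 0 0;40 0.4 0 0 0 0 0;40 0 0 0 0 0 0;40 0 0 0 0 0 0"
}}

```text
time: 15.48
tool_pos: [0.4294, -0.3965, 0.0517]
ee_rot: [-2.259, 1.568, -0.692]
wrist_force: [-0.1, -0.4, 0.9]
width: 0.0652
```

{"fn": "step_arm", "kwargs": {
  "motion": "85 0 0 0 0 0 0;85 0 0 0 0 0 0;85 0 0 0 0 0 0;85 0 0 0 0 0 0;85 -0.7 0 0 0 0 0;95 -1.5 0 0 0 0 0;95 -3 0 0 0 0 0;95 -3.5 0 0 0 0 0;95 -3.5 0 0 0 0 0;95 -2 0 0 0 0 0;95 0 0 0 0 0 0;95 0 0 0 0 0 0"
}}

```text
time: 16.48
tool_pos: [0.4296, -0.3966, 0.1956]
ee_rot: [-2.329, 1.564, -0.761]
wrist_force: [-0.2, 0.7, -1.3]
width: 0.0889
```

```bash
python3 - <<'E'
from m import *
p=camera_params('wrist');im=snapshot('wrist')[:,:,::-1];cv2.imwrite('pics/w10.png',im)
crop(im[:,:,::-1],250,100,410,330,2.6,'pics/w10c.png')
t=snapshot('top');cv2.imwrite('pics/t10.png',t[:,:,::-1])
crop(t,380,180,460,300,5,'pics/t10c.png')
E
python3 go.py 600 -284 190 90
```

```text
t 16.58 cur pos [ 428.5 -395.3  191.8] jaw 89.8 q6 -2.41 -> q6 ~-2.01
 tool shift cm (current axes) [  0.19 -17.12  11.18] rotvec [-0.003  0.001 -0.   ]
 rows>=4.9
```

View pics/w10c.png

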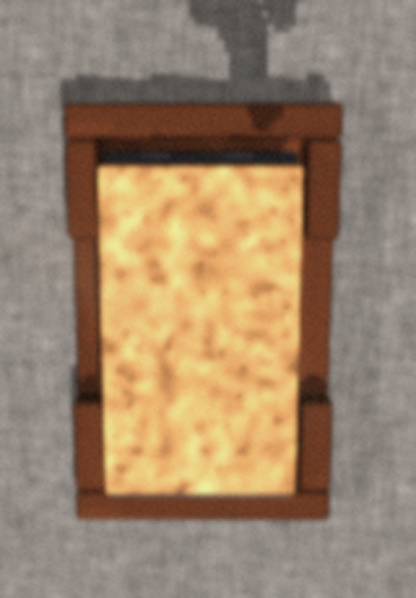

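View pics/t10c.png

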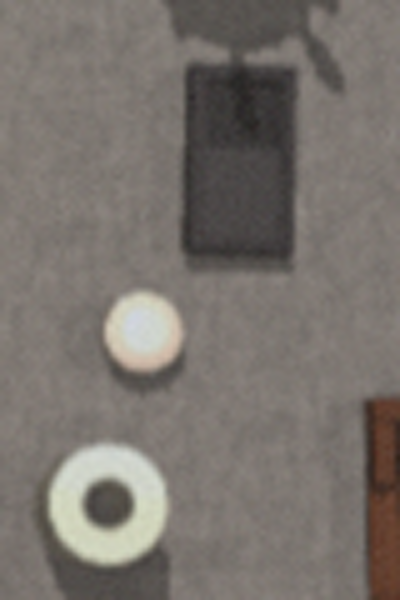

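{"fn": "step_arm", "kwargs": {
  "motion": "100 0 -2.5 1.5 0 0 0;100 0 -2.5 1.5 0 0 0;100 0 -2.5 1.6 0 0 0;100 0 -2.5 1.6 0 0 0;100 0 -2.5 1.6 0 0 0;100 0 -2.5 1.6 0 0 0;100 0 -2 1.6 0 0 0;100 0 0 0 0 0 0;100 0 0 0 0 0 0;100 0 0 0 0 0 0;100 0 0 0 0 0 0"
}}

```text
time: 17.5
tool_pos: [0.5981, -0.2872, 0.1927]
ee_rot: [2.857, 1.57, -1.86]
wrist_force: [0.2, -0.4, -0.4]
width: 0.0938
```

```bash
python3 go.py 631 -284 60 89.5;python3 - <<'E'
from m import *
p=camera_params('wrist');im=snapshot('wrist')[:,:,::-1];cv2.imwrite('pics/w11.png',im)
E
python3 go.py 631 -284 60 89.5
```

```text
t 17.50 cur pos [ 598.1 -287.2  192.7] jaw 89.8 q6 -2.10 -> q6 ~-1.98
 tool shift cm (current axes) [13.27 -3.29  0.35] rotvec [ 0.005 -0.001 -0.   ]
 rows>=3.3
t 17.55 cur pos [ 598.2 -287.4  193.2] jaw 89.7 q6 -2.10 -> q6 ~-1.98
 tool shift cm (current axes) [13.32 -3.27  0.37] rotvec [ 0.004 -0.001  0.001]
 rows>=3.3
```

View pics/w11.png

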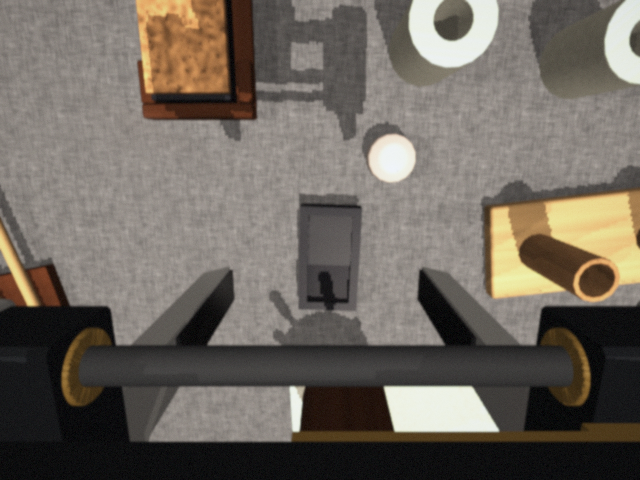

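Run:
```python
from h import *
p=camera_params('wrist');im=cv2.imread('pics/w11.png')[...,::-1]
crop(im,285,190,375,320,5,'pics/w11c.png')
print([(ray(p,(345,388),z)*1000).round() for z in(0,.05,.1)])
```

```text
[array([ 781., -268.,   -0.]), array([ 745., -271.,   50.]), array([ 710., -273.,  100.])]
```

View pics/w11c.png

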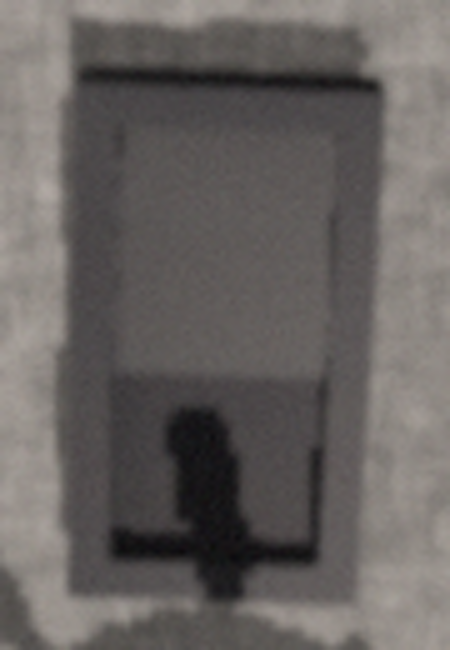

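Run:
```python
from h import *
p=camera_params('wrist')
quad(p,[(80,82),(381,90),(356,600),(68,595)],(285,190),5,.02)
```

```text
c [ 631. -285.] len 98.9 54.6 ang 177.9 -91.5
```

{"fn": "step_arm", "kwargs": {
  "motion": "100 2 -1.6 0.1 0.026 0 0;100 3 -1.6 0.1 0 0 0;100 3 0 0 0 0 0;100 3 0 0 0 0 0;100 2 0 0 0 0 0;100 0 0 0 0 0 0;100 0 0 0 0 0 0;100 0 0 0 0 0 0;100 0 0 0 0 0 0"
}}

```text
time: 18.3
tool_pos: [0.6329, -0.2864, 0.0672]
ee_rot: [-2.093, 1.563, -0.551]
wrist_force: [0.0, 0.8, 0.2]
width: 0.0938
```

```bash
python3 go.py 631.5 -285 23 88.2
```

```text
t 18.30 cur pos [ 632.9 -286.4   67.2] jaw 88.3 q6 -2.05 -> q6 ~-1.96
 tool shift cm (current axes) [4.42 0.17 0.15] rotvec [ 0.002 -0.004  0.007]
 rows>=1.1
```

{"fn": "step_arm", "kwargs": {
  "motion": "100 1.5 0.1 0.1 0 0 0.005;100 1.5 0 0 0 0 0;100 1 0 0 0 0 0;100 0 0 0 0 0 0;100 0 0 0 0 0 0;100 0 0 0 0 0 0;100 0 0 0 0 0 0"
}}

```text
time: 18.88
tool_pos: [0.6313, -0.2845, 0.0251]
ee_rot: [2.648, 1.568, -2.093]
wrist_force: [-0.7, 0.3, -0.3]
width: 0.094
```

{"fn": "step_arm", "kwargs": {
  "motion": "100 0.2 0 0 0 0 0;30 0 0 0 0 0 0;30 0 0 0 0 0 0;30 0 0 0 0 0 0;30 0 0 0 0 0 0;30 0 0 0 0 0 0;30 0 0 0 0 0 0;30 0 0 0 0 0 0;30 0 0 0 0 0 0"
}}

```text
time: 19.63
tool_pos: [0.6306, -0.2843, 0.0219]
ee_rot: [2.016, 1.567, -2.725]
wrist_force: [0.1, -0.3, 0.1]
width: 0.056
```

{"fn": "step_arm", "kwargs": {
  "motion": "30 -0.5 0 0 0 0 0;30 -1.5 0 0 0 0 0;30 -3 0 0 0 0 0;30 -3.5 0 0 0 0 0;30 -3.5 0 0 0 0 0;30 -2.5 0 0 0 0 0;30 0 0 0 -0.02 0 0;30 0 0 0 0 0 0;30 0 0 0 0 0 0;30 0 0 0 0 0 0"
}}

```text
time: 20.47
tool_pos: [0.6295, -0.2832, 0.1624]
ee_rot: [1.344, 1.561, 2.906]
wrist_force: [-0.7, -0.8, -3.5]
width: 0.0556
```

```bash
python3 - <<'E'
from go import *
p=camera_params('wrist')
o,Rc=pose();A=Rc.as_matrix();R=Ro.from_euler('xyz',[-2.329,1.564,-.761]).as_matrix()
Rct=p['R']@A; ct=A.T@(-p['R'].T@p['t']-o['tool_pos'])
q=dict(p);q['R']=Rct@R.T; q['t']=-q['R']@(np.array([.4285,-.3953,.1918])+R@ct)
quad(q,[(97,167),(303,167),(295,493),(106,493)],(250,100),2.6,.040)
quad(q,[(66,105),(341,104),(328,518),(78,518)],(250,100),2.6,.022)
cv2.imwrite('pics/w12.png',snapshot('wrist')[:,:,::-1])
E
python3 go.py 430 -396.5 165 89.5
```

```text
c [ 428.5 -395.3] len 109.0 64.5 ang 180.0 -90.1
c [ 427.2 -394.3] len 145.0 90.3 ang 179.8 -90.0
t 20.52 cur pos [ 629.6 -283.2  162.5] jaw 89.5 q6 -2.07 -> q6 ~-2.31
 tool shift cm (current axes) [ -0.09  19.86 -11.5 ] rotvec [-0.     0.002 -0.009]
 rows>=5.5
```

View pics/w12.png

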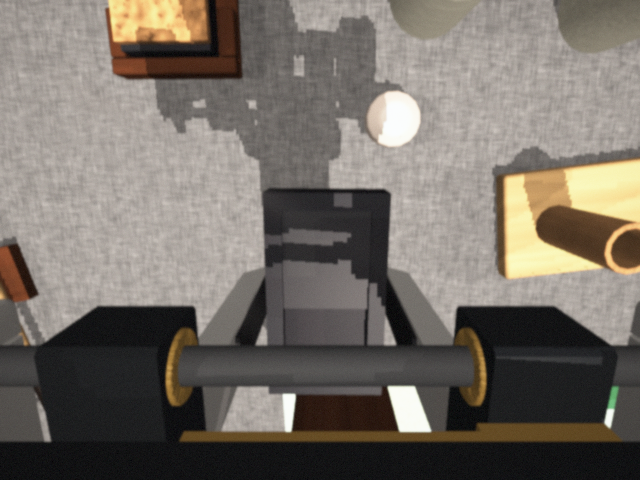

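Run:
```python
from h import *
p=camera_params('wrist')
quad(p,[(264,191),(389,192),(383,391),(269,391)],(0,0),1,.1605)
```

```text
c [ 628.7 -283. ] len 97.3 54.8 ang 179.4 -90.8
```

{"fn": "step_arm", "kwargs": {
  "motion": "30 0 1.2 -0.7 0 0 0;30 0 2.5 -1.4 0 0 0;30 0 2.9 -1.6 0 0 0;30 0 2.9 -1.7 0 0 0;30 0 2.9 -1.7 0 0 0;30 0 2.9 -1.7 0 0 0;30 0 2.5 -1.5 0 0 0;30 0 2 -1.2 0 0 0;30 0 0 0 0 0 0;30 0 0 0 0 0 0;30 0 0 0 0 0 0"
}}

```text
time: 21.43
tool_pos: [0.432, -0.3966, 0.1661]
ee_rot: [1.331, 1.566, 2.893]
wrist_force: [0.2, 0.1, -3.8]
width: 0.0558
```

```bash
python3 go.py 430 -396.3 75 89.6
```

```text
t 21.43 cur pos [ 432.  -396.6  166.1] jaw 89.5 q6 -2.40 -> q6 ~-2.31
 tool shift cm (current axes) [9.11 0.16 0.02] rotvec [-0.002  0.001 -0.004]
 rows>=2.2
```

{"fn": "step_arm", "kwargs": {
  "motion": "30 1.5 0.1 0 0 0 0;30 2.5 0 0 0 0 0;30 2.5 0 0 0 0 0;30 1.5 0 0 0 0 0;30 0.8 0 0 0 0 0;30 0 0 0 0 0 0;30 0 0 0 0 0 0;30 0 0 0 0 0 0"
}}

```text
time: 22.1
tool_pos: [0.432, -0.3979, 0.0811]
ee_rot: [2.806, 1.567, -1.915]
wrist_force: [-0.2, -0.7, -2.8]
width: 0.0555
```

```bash
python3 go.py 430.5 -396.3 62 89.6
python3 - <<'E'
from h import *
cv2.imwrite('pics/w13.png',snapshot('wrist')[:,:,::-1])
E
```

```text
t 22.10 cur pos [ 432.  -397.9   81.1] jaw 89.5 q6 -2.40 -> q6 ~-2.31
 tool shift cm (current axes) [1.91 0.15 0.16] rotvec [-0.001 -0.003 -0.001]
 rows>=0.5
```

View pics/w13.png

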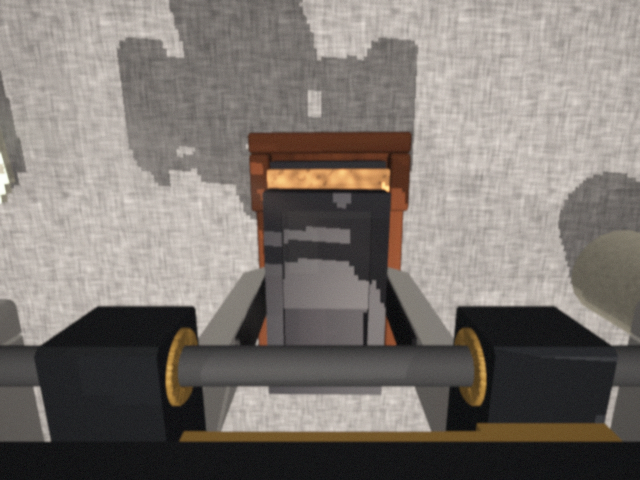

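{"fn": "step_arm", "kwargs": {
  "motion": "30 0.5 0.15 0.15 0 0 0;30 0.5 0 0 0 0 0;30 0.4 0 0 0 0 0;30 0.3 0 0 0 0 0;30 0 0 0 0 0 0;30 0 0 0 0 0 0;30 0 0 0 0 0 0"
}}

```text
time: 22.73
tool_pos: [0.4293, -0.3959, 0.0625]
ee_rot: [1.937, 1.567, -2.784]
wrist_force: [0.0, 0.0, -3.3]
width: 0.0559
```

{"fn": "step_arm", "kwargs": {
  "motion": "30 0.1 0 0 0 0 0;30 0 0 0 0 0 0;85 0 0 0 0 0 0;85 0 0 0 0 0 0;85 0 0 0 0 0 0;85 0 0 0 0 0 0;85 -0.7 0 0 0 0 0;95 -1.5 0 0 0 0 0;95 -3 0 0 0 0 0;95 -3.5 0 0 0 0 0;95 -3.5 0 0 0 0 0;95 -2 0 0 0 0 0;95 0 0 0 0 0 0;95 0 0 0 0 0 0;95 0 0 0 0 0 0"
}}

```text
time: 23.98
tool_pos: [0.4293, -0.3952, 0.2023]
ee_rot: [1.519, 1.566, 3.081]
wrist_force: [0.5, 0.4, -0.2]
width: 0.0898
```

```bash
python3 - <<'E'
from m import *
p=camera_params('wrist');im=snapshot('wrist')[:,:,::-1];cv2.imwrite('pics/w14.png',im)
crop(im[:,:,::-1],250,100,410,330,2.6,'pics/w14c.png')
E
python3 go.py 580 -90 250 96.5
```

```text
t 24.03 cur pos [ 429.  -394.9  201.4] jaw 89.5 q6 -2.40 -> q6 ~-1.84
 tool shift cm (current axes) [ -4.9  -14.8   30.63] rotvec [-0.122  0.002 -0.006]
 rows>=8.2
```

View pics/w14c.png

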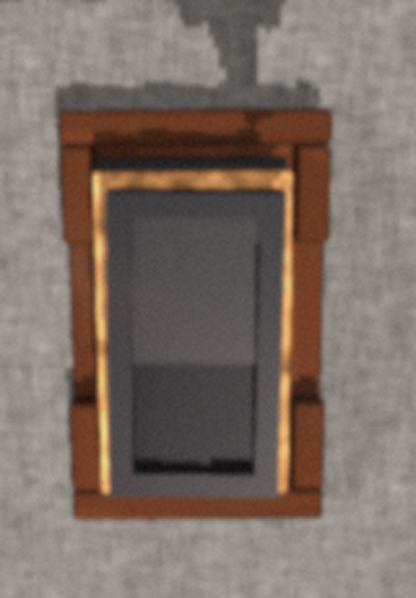

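Run:
```python
from h import *
p=camera_params('wrist')
quad(p,[(107,192),(282,191),(276,495),(110,495)],(250,100),2.6,.060)
quad(p,[(92,172),(293,171),(290,495),(98,495)],(250,100),2.6,.040)
quad(p,[(60,112),(330,112),(321,517),(74,517)],(250,100),2.6,.022)
```

```text
c [ 429.1 -396.1] len 98.4 54.0 ang 179.2 -90.4
c [ 430.3 -396.3] len 111.4 66.2 ang 179.7 -90.4
c [ 428.6 -395.3] len 146.1 91.6 ang 179.8 -90.5
```

{"fn": "step_arm", "kwargs": {
  "motion": "100 -0.5 -1.1 2.4 0 0 0;100 -0.5 -1.4 3.3 0 0 0;100 -0.5 -1.4 3.3 0 0 0;100 -0.5 -1.4 3.3 0 0 0;100 -0.5 -1.4 3.3 0 0 0;100 -0.5 -1.4 3.3 0 0 0;100 -0.5 -1.4 3.3 0 0 0;100 -0.5 -1.4 3.3 0 0 0;100 -0.5 -1.4 3.1 0 0 0;100 -0.4 -1 1.9 -0.06 0 0;100 0 0 0 -0.06 0 0;100 0 0 0 0 0 0;100 0 0 0 0 0 0;100 0 0 0 0 0 0"
}}

```text
time: 25.2
tool_pos: [0.5649, -0.0923, 0.2502]
ee_rot: [1.577, 1.565, -3.027]
wrist_force: [0.1, -0.4, -0.4]
width: 0.0941
```

```bash
python3 go.py 625 -94 130 96.5
python3 - <<'E'
from m import *
p=camera_params('wrist');im=snapshot('wrist')[:,:,::-1];cv2.imwrite('pics/w15.png',im)
t=snapshot('top');cv2.imwrite('pics/t15.png',t[:,:,::-1])
for n,X in dict(s0=(.6001,.1247,.098),s1=(.6126,.0154,.098),s2=(.6251,-.0939,.098)).items(): print(n,proj(p,X).round(1))
E
```

```text
t 25.20 cur pos [564.9 -92.3 250.2] jaw 96.2 q6 -1.94 -> q6 ~-1.83
 tool shift cm (current axes) [11.98 -6.03 -0.83] rotvec [-0.004 -0.    -0.006]
 rows>=3.2
s0 [564.5 295.8]
s1 [440.5 296.3]
s2 [316.6 296.8]
```

View pics/w15.png

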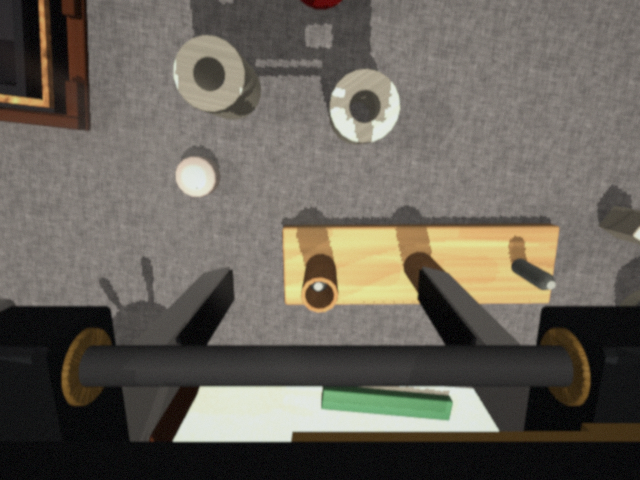

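View pics/t15.png

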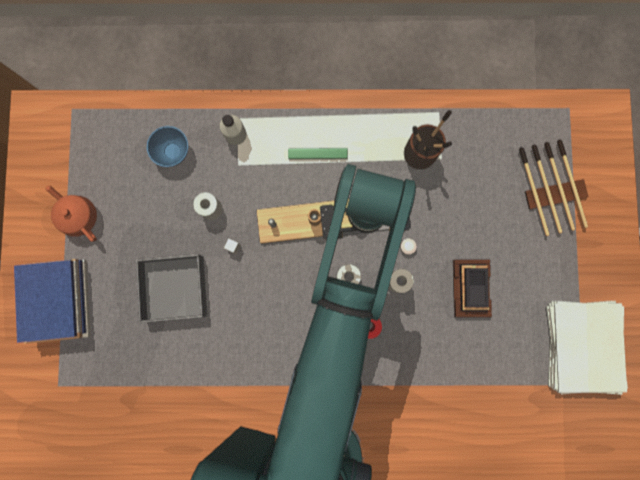

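Run:
```python
from m import *
p=camera_params('wrist');im=cv2.imread('pics/w15.png')
a=im.astype(int)
crop(im[...,::-1],275,210,570,315,2.7,'pics/w15c.png')
print('core top',(ray(p,(320.5,294),.098)*1000).round(1),'spindle tip',(ray(p,(318,287),.078)*1000).round(1))
print('spindle0 tip',(ray(p,(550,285),.078)*1000).round(1))
quad(p,[(284,227),(557.5,227),(549,304),(285,304)],(0,0),1,.018)
```

```text
core top [622.8 -91.1  98. ] spindle tip [624.  -93.6  78. ]
spindle0 tip [598.2 123.   78. ]
c [610.8  14.9] len 88.4 294.8 ang -173.2 -83.7
```

View pics/w15c.png

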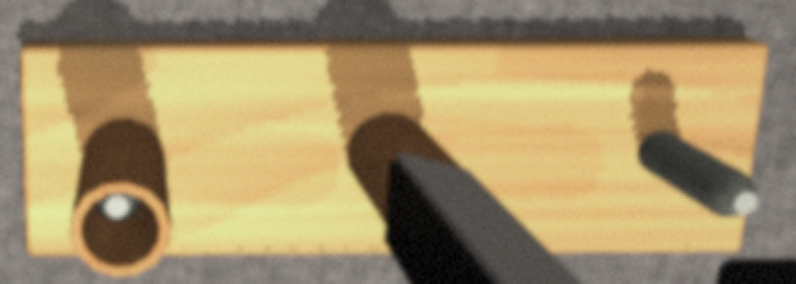

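{"fn": "step_arm", "kwargs": {
  "motion": "100 1 -2 -0.05 0 0 0;100 2 -2 -0.05 0 0 0;100 3 -1.9 0 0 0 0;100 3 0 0 0 0 0;100 3 0 0 0 0 0;100 2.5 0 0 0 0 0;100 1.5 0 0 0 0 0;100 0 0 0 0 0 0;100 0 0 0 0 0 0;100 0 0 0 0 0 0"
}}

```text
time: 26.13
tool_pos: [0.6246, -0.0872, 0.0932]
ee_rot: [2.695, 1.569, -1.907]
wrist_force: [-0.4, -0.3, 0.8]
width: 0.094
```

```bash
python3 go.py 623.5 -92.5 85 96.5
```

```text
t 26.13 cur pos [624.6 -87.2  93.2] jaw 96.3 q6 -1.91 -> q6 ~-1.83
 tool shift cm (current axes) [ 0.83  0.16 -0.52] rotvec [-0.003 -0.002 -0.001]
 rows>=0.2
```

{"fn": "step_arm", "kwargs": {
  "motion": "100 0.8 0.1 -0.5 0 0 0;100 0 0 0 0 0 0;100 0 0 0 0 0 0;15 0 0 0 0 0 0;15 0 0 0 0 0 0;15 0 0 0 0 0 0;15 0 0 0 0 0 0;15 0 0 0 0 0 0;15 0 0 0 0 0 0;15 0 0 0 0 0 0;15 0 0 0 0 0 0;15 -1 0 0 0 0 0;15 -2.5 0 0 0 0 0;15 -3 0 0 0 0 0;15 -3 0 0 0 0 0;15 -2.5 0 0 0 0 0;15 -1 0 0 0 0 0;15 0 0 0 0 0 0;15 0 0 0 0 0 0"
}}

```text
time: 27.72
tool_pos: [0.6237, -0.0914, 0.2135]
ee_rot: [1.891, 1.568, -2.71]
wrist_force: [-0.2, -0.0, -0.8]
width: 0.0323
```

```bash
python3 go.py 432 365 210 96.5;  python3 - <<'E'
from h import *
cv2.imwrite('pics/w16.png',snapshot('wrist')[:,:,::-1])
E
```

```text
t 27.72 cur pos [623.7 -91.4 213.5] jaw 96.4 q6 -1.92 -> q6 ~-0.98
 tool shift cm (current axes) [ 0.34 13.98 47.49] rotvec [-0.002 -0.001 -0.003]
 rows>=11.9
```

View pics/w16.png

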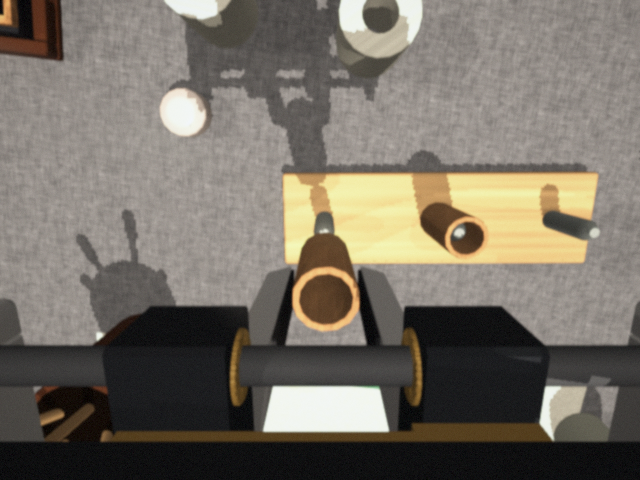

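{"fn": "step_arm", "kwargs": {
  "motion": "15 0 0.5 1.5 0 0 0;15 0 1 3.4 0 0 0;15 0 1.1 3.7 0 0 0;15 0 1.1 3.7 0 0 0;15 0 1.1 3.7 0 0 0;15 0 1.1 3.7 0 0 0;15 0 1.1 3.7 0 0 0;15 0 1.1 3.7 0 0 0;15 0 1.1 3.7 0 0 0;15 0 1.1 3.7 0 0 0;15 0 1.1 3.7 0 0 0;15 0 1.1 3.7 0 0 0;15 0 1 3.7 0 0 0;15 0 1 3.2 0 0 0;15 0 0 2 0 0 0;15 0 0 0 0 0 0;15 0 0 0 0 0 0;15 0 0 0 0 0 0"
}}

```text
time: 29.27
tool_pos: [0.4224, 0.3966, 0.2121]
ee_rot: [2.064, 1.564, -2.537]
wrist_force: [-0.7, -0.8, 0.2]
width: 0.0322
```

```bash
python3 go.py 433 400 105 96.5;  python3 - <<'E'
from h import *
cv2.imwrite('pics/w17.png',snapshot('wrist')[:,:,::-1])
E
```

```text
t 29.27 cur pos [422.4 396.6 212.1] jaw 96.4 q6 -1.03 -> q6 ~-0.94
 tool shift cm (current axes) [10.7  -1.15  0.26] rotvec [-0.002 -0.003 -0.006]
 rows>=2.6
```

View pics/w17.png

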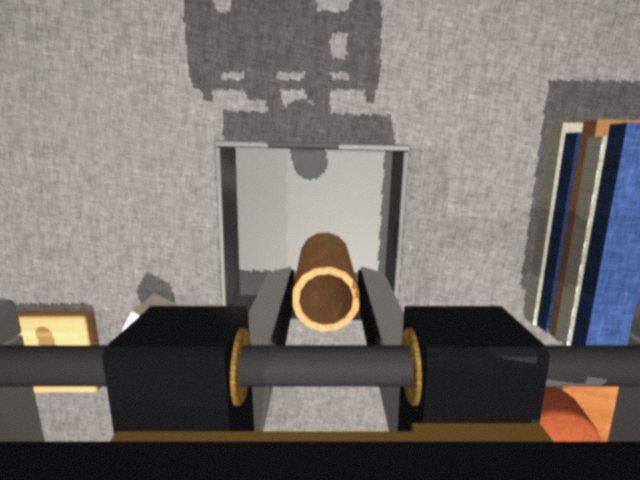

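Run:
```python
from h import *
p=camera_params('wrist')
a=ray(p,(217,146),.06)*1000;b=ray(p,(408,148),.06)*1000
d=(b-a)/np.linalg.norm(b-a);n=np.array([d[1],-d[0],0]);print(a,b,np.linalg.norm(b-a),'centre',(a+b)/2+n*80,d,n)
```

```text
[362.7920124  300.39775928  60.        ] [347.33343391 454.54791405  60.        ] 154.92332898645046 centre [434.663468   385.45540642  60.        ] [-0.09978212  0.99500931  0.        ] [0.99500931 0.09978212 0.        ]
```

{"fn": "step_arm", "kwargs": {
  "motion": "15 2 -0.8 1 0 0 0;15 3 -0.2 0.9 0 0 0;15 3 0 0 0 0 0;15 2.7 0 0 0 0 0;15 1.2 0 0 0 0 0;15 0 0 0 0 0 0;15 0 0 0 0 0 0;15 0 0 0 0 0 0"
}}

```text
time: 29.98
tool_pos: [0.4314, 0.4166, 0.0953]
ee_rot: [1.72, 1.568, -2.883]
wrist_force: [-1.0, -0.1, -0.0]
width: 0.0325
```

{"fn": "step_arm", "kwargs": {
  "motion": "15 0.6 0 0 0 0 0;15 0.6 0 0 0 0 0;15 0 0 0 0 0 0;15 0 0 0 0 0 0;55 0 0 0 0 0 0;55 0 0 0 0 0 0;55 0 0 0 0 0 0;55 0 0 0 0 0 0;60 -1 0 0 0 0 0;60 -2.5 0 0 0 0 0;80 -3 0 0 0 0 0;100 -3 0 0 0 0 0;100 -3 0 0 0 0 0;100 -2 0 0 0 0 0;100 0 0 0 0 0 0;100 0 0 0 0 0 0"
}}

```text
time: 31.32
tool_pos: [0.4316, 0.4178, 0.2289]
ee_rot: [0.849, 1.57, 2.531]
wrist_force: [-0.2, 0.4, -1.9]
width: 0.0923
```

```bash
python3 go.py 570 15 230 96.5;  python3 - <<'E'
from h import *
cv2.imwrite('pics/w18.png',snapshot('wrist')[:,:,::-1])
cv2.imwrite('pics/t18.png',snapshot('top')[:,:,::-1])
E
```

```text
t 31.32 cur pos [431.6 417.8 228.9] jaw 96.4 q6 -1.01 -> q6 ~-1.66
 tool shift cm (current axes) [ -0.14  -9.28 -41.57] rotvec [-0.002  0.001 -0.001]
 rows>=10.2
```

View pics/w18.png

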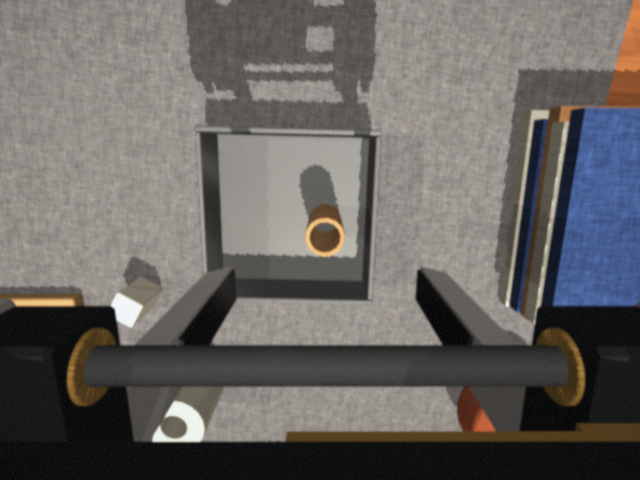

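View pics/t18.png

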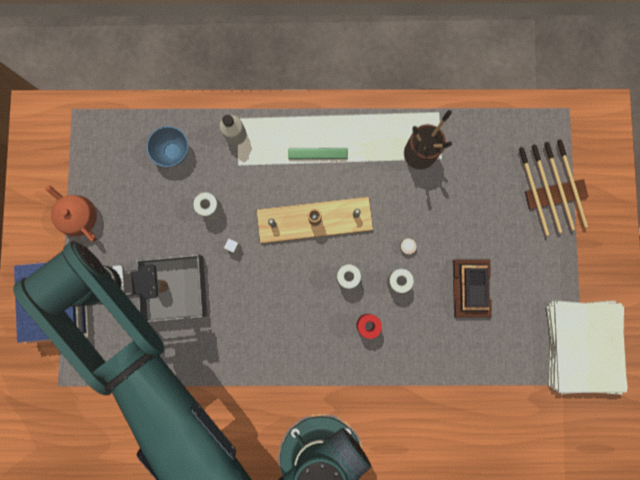

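{"fn": "step_arm", "kwargs": {
  "motion": "100 0 -0.5 -1.5 0 0 0;100 0 -1.1 -3.4 0 0 0;100 0 -1.1 -3.5 0 0 0;100 0 -1.1 -3.5 0 0 0;100 0 -1.1 -3.5 0 0 0;100 0 -1.1 -3.5 0 0 0;100 0 -1.1 -3.5 0 0 0;100 0 -1.1 -3.5 0 0 0;100 0 -1 -3.5 0 0 0;100 0 -1 -3.5 0 0 0;100 0 -1 -3.5 0 0 0;100 0 -0.5 -3.1 0 0 0;100 0 0 -1.5 0 0 0;100 0 0 0 0 0 0;100 0 0 0 0 0 0;100 0 0 0 0 0 0"
}}

```text
time: 32.75
tool_pos: [0.5922, 0.024, 0.2261]
ee_rot: [1.509, 1.565, -3.091]
wrist_force: [-0.7, -0.2, -0.4]
width: 0.0938
```

```bash
python3 go.py 611.5 15 105 96.5;  python3 - <<'E'
from h import *
p=camera_params('wrist');cv2.imwrite('pics/w19.png',snapshot('wrist')[:,:,::-1]); np.save('p19.npy',p,allow_pickle=True)
E
```

```text
t 32.75 cur pos [592.2  24.  226.1] jaw 96.4 q6 -1.74 -> q6 ~-1.66
 tool shift cm (current axes) [12.1  -1.89 -1.12] rotvec [-0.001  0.    -0.006]
 rows>=2.9
```

View pics/w19.png

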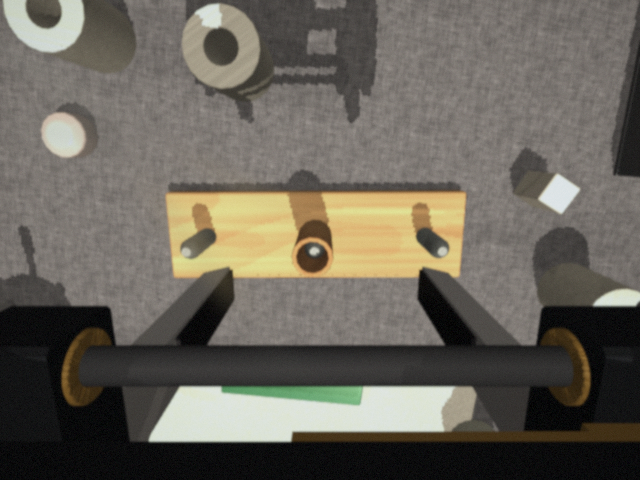

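Run:
```python
from h import *
p=camera_params('wrist')
for n,q,z in(('s2',(186,251),.078),('s1',(314,251),.078),('s0',(443,251),.078),('core',(312.5,257),.098)):print(n,(ray(p,q,z)*1000).round(1))
```

```text
s2 [622.4 -92.4  78. ]
s1 [610.1  16.2  78. ]
s0 [597.7 125.5  78. ]
core [609.7  15.6  98. ]
```

{"fn": "step_arm", "kwargs": {
  "motion": "100 2 -1.2 -0.5 0 0 0;100 3 -0.7 -0.5 0 0 0;100 3 0 0 0 0 0;100 3 0 0 0 0 0;100 1.5 0 0 0 0 0;100 0 0 0 0 0 0;100 0 0 0 0 0 0;100 0 0 0 0 0 0"
}}

```text
time: 33.47
tool_pos: [0.6134, 0.0159, 0.1044]
ee_rot: [2.878, 1.569, -1.722]
wrist_force: [0.2, -0.5, 0.1]
width: 0.0942
```

```bash
python3 go.py 611.5 15 86 96.5
```

```text
t 33.47 cur pos [613.4  15.9 104.4] jaw 96.5 q6 -1.75 -> q6 ~-1.66
 tool shift cm (current axes) [ 1.84  0.2  -0.07] rotvec [-0.001 -0.001 -0.   ]
 rows>=0.4
```

{"fn": "step_arm", "kwargs": {
  "motion": "100 1 0.3 0 0 0 0;100 0.8 0 0 0 0 0;100 0 0 0 0 0 0;15 0 0 0 0 0 0;15 0 0 0 0 0 0;15 0 0 0 0 0 0;15 0 0 0 0 0 0;15 0 0 0 0 0 0;15 0 0 0 0 0 0;15 0 0 0 0 0 0;15 0 0 0 0 0 0;15 -1 0 0 0 0 0;15 -2.5 0 0 0 0 0;15 -3 0 0 0 0 0;15 -3 0 0 0 0 0;15 -2.5 0 0 0 0 0;15 -1 0 0 0 0 0;15 0 0 0 0 0 0;15 0 0 0 0 0 0"
}}

```text
time: 35.05
tool_pos: [0.6099, 0.0147, 0.2144]
ee_rot: [1.873, 1.568, -2.728]
wrist_force: [-0.4, 0.5, 0.6]
width: 0.0336
```

```bash
python3 go.py 437 343 210 96.5
```

```text
t 35.05 cur pos [609.9  14.7 214.4] jaw 96.4 q6 -1.75 -> q6 ~-1.02
 tool shift cm (current axes) [ 0.45 13.53 34.54] rotvec [-0.002 -0.001 -0.003]
 rows>=8.9
```

{"fn": "step_arm", "kwargs": {
  "motion": "15 0 0.5 1.5 0 0 0;15 0 1.2 3 0 0 0;15 0 1.4 3.6 0 0 0;15 0 1.4 3.6 0 0 0;15 0 1.4 3.6 0 0 0;15 0 1.4 3.6 0 0 0;15 0 1.4 3.6 0 0 0;15 0 1.4 3.6 0 0 0;15 0 1.4 3.6 0 0 0;15 0 1.2 3 0 0 0;15 0 0.7 2 0 0 0;15 2 0 0 0 0 0;15 3 0 0 0 0 0;15 3 0 0 0 0 0;15 2 0 0 0 0 0;15 0 0 0 0 0 0;15 0 0 0 0 0 0;15 0 0 0 0 0 0"
}}

```text
time: 36.55
tool_pos: [0.4376, 0.345, 0.115]
ee_rot: [1.793, 1.567, -2.808]
wrist_force: [0.4, 0.1, 0.2]
width: 0.0334
```

```bash
python3 go.py 437.5 347 84 96.5;  python3 - <<'E'
from h import *
cv2.imwrite('pics/w20.png',snapshot('wrist')[:,:,::-1])
E
```

```text
t 36.55 cur pos [437.6 345.  115. ] jaw 96.4 q6 -1.12 -> q6 ~-1.01
 tool shift cm (current axes) [ 3.1  -0.03  0.21] rotvec [-0.002 -0.001 -0.003]
 rows>=0.7
```

View pics/w20.png

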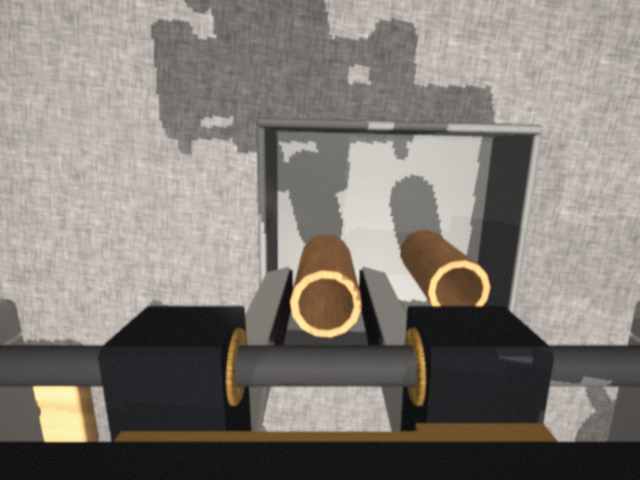

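{"fn": "step_arm", "kwargs": {
  "motion": "15 1 0 0.2 0 0 0;15 1 0 0 0 0 0;15 0.9 0 0 0 0 0;15 0 0 0 0 0 0;15 0 0 0 0 0 0;50 0 0 0 0 0 0;50 0 0 0 0 0 0;50 0 0 0 0 0 0;50 0 0 0 0 0 0;50 -1 0 0 0 0 0;50 -2.5 0 0 0 0 0;80 -3 0 0 0 0 0;100 -3 0 0 0 0 0;100 -3 0 0 0 0 0;100 -3 0 0 0 0 0;100 0 0 0 0 0 0;100 0 0 0 0 0 0;100 0 0 0 0 0 0"
}}

```text
time: 38.1
tool_pos: [0.4378, 0.3466, 0.2404]
ee_rot: [1.872, 1.567, -2.729]
wrist_force: [-0.7, -0.2, -0.8]
width: 0.09
```

```bash
python3 go.py 600 285 230 96.5;  python3 - <<'E'
from h import *
cv2.imwrite('pics/w21.png',snapshot('wrist')[:,:,::-1])
cv2.imwrite('pics/t21.png',snapshot('top')[:,:,::-1])
E
```

```text
t 38.10 cur pos [437.8 346.6 240.4] jaw 96.4 q6 -1.11 -> q6 ~-1.24
 tool shift cm (current axes) [  0.99 -15.44  -7.92] rotvec [-0.002 -0.001 -0.004]
 rows>=4.2
```

View pics/w21.png

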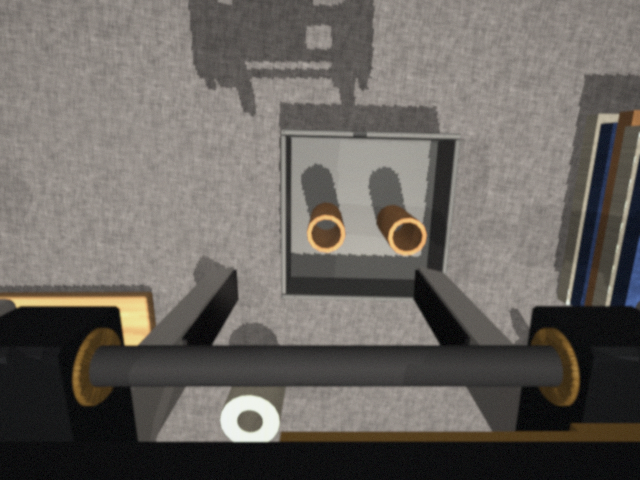

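View pics/t21.png

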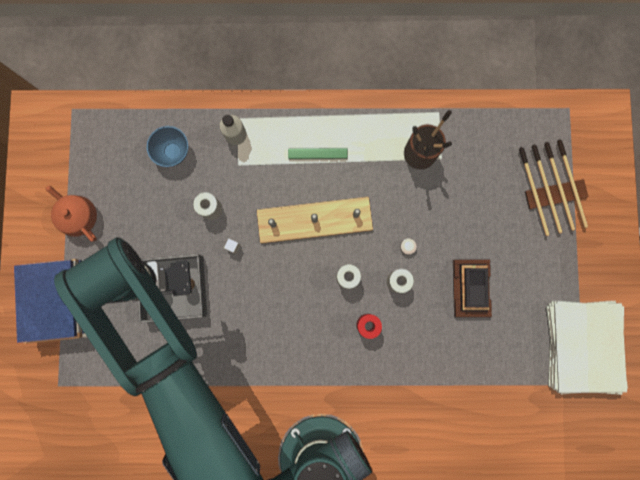

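{"fn": "step_arm", "kwargs": {
  "motion": "100 0.2 -2 -1 0 0 0;100 0.2 -3 -1.6 0 0 0;100 0.2 -3.2 -1.8 0 0 0;100 0.2 -3.2 -1.8 0 0 0;100 0.2 -2.6 -1.2 0 0 0;100 0 -1.4 -0.5 0 0 0;100 0 0 0 0 0 0;100 0 0 0 0 0 0;100 0 0 0 0 0 0"
}}

```text
time: 38.95
tool_pos: [0.5987, 0.2856, 0.2291]
ee_rot: [1.764, 1.565, -2.836]
wrist_force: [-0.5, 0.4, -0.3]
width: 0.0935
```

```bash
python3 go.py 646 291 60 96.5;  python3 - <<'E'
from h import *
from m import *
p=camera_params('wrist');im=snapshot('wrist')[:,:,::-1];cv2.imwrite('pics/w22.png',im)
for c in comp(im.min(2)>150,(235,200,420,345))[:2]:
    (u,v),r=cv2.minEnclosingCircle(c);print(u,v,r,(ray(p,(u,v),.08)*1000).round(1),rect(p,c,.08))
E
```

```text
t 38.95 cur pos [598.7 285.6 229.1] jaw 96.4 q6 -1.32 -> q6 ~-1.26
 tool shift cm (current axes) [16.88 -4.86  0.03] rotvec [-0.002 -0.001 -0.006]
 rows>=4.2
328.0 280.5 34.179771423339844 [641.6 292.2  80. ] [642.3 292.2  58.9  58.9  50.8]
```

View pics/w22.png

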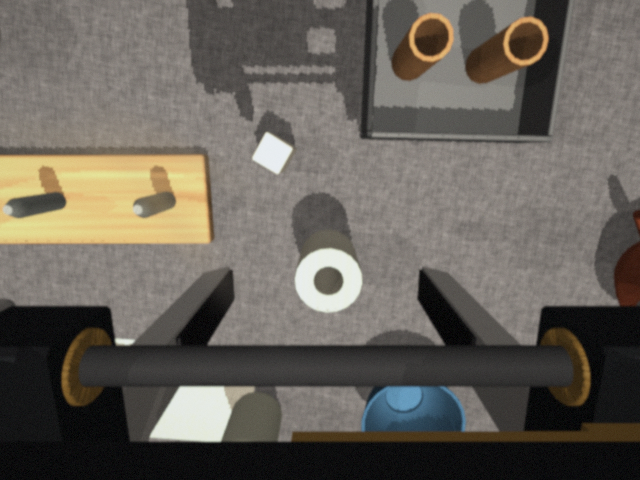

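{"fn": "step_arm", "kwargs": {
  "motion": "100 2 -2 0.1 0 0 0;100 3 -2.5 0.1 0 0 0;100 3 0 0 0 0 0;100 2.5 0 0 0 0 0;100 1.5 0 0 0 0 0;100 0 0 0 0 0 0;100 0 0 0 0 0 0;100 0 0 0 0 0 0"
}}

```text
time: 39.67
tool_pos: [0.6442, 0.293, 0.1125]
ee_rot: [2.524, 1.571, -2.077]
wrist_force: [-0.0, 0.8, 0.4]
width: 0.0945
```

```bash
python3 go.py 643.5 292 60 96.5
```

```text
t 39.67 cur pos [644.2 293.  112.5] jaw 96.4 q6 -1.34 -> q6 ~-1.26
 tool shift cm (current axes) [ 5.25  0.08 -0.09] rotvec [-0.001 -0.    -0.   ]
 rows>=1.3
```

{"fn": "step_arm", "kwargs": {
  "motion": "100 1.5 0.1 -0.1 0 0 0;100 2 0 0 0 0 0;100 1.2 0 0 0 0 0;100 0.5 0 0 0 0 0;100 0 0 0 0 0 0;100 0 0 0 0 0 0;40 0 0 0 0 0 0;40 0 0 0 0 0 0;40 0 0 0 0 0 0;40 0 0 0 0 0 0;40 0 0 0 0 0 0;40 0 0 0 0 0 0;40 0 0 0 0 0 0"
}}

```text
time: 40.75
tool_pos: [0.6431, 0.2914, 0.0585]
ee_rot: [1.647, 1.568, -2.954]
wrist_force: [-0.0, 0.1, 1.0]
width: 0.0607
```

{"fn": "step_arm", "kwargs": {
  "motion": "40 -0.7 0 0 0 0 0;40 -2 0 0 0 0 0;40 -3 0 0 0 0 0;40 -3.5 0 0 0 0 0;40 -3.5 0 0 0 0 0;40 -2 0 0 0 0 0;40 -1 0 0 0 0 0;40 0 0 0 0 0 0;40 0 0 0 0 0 0;40 0 0 0 0 0 0"
}}

```text
time: 41.58
tool_pos: [0.6425, 0.2907, 0.2118]
ee_rot: [1.831, 1.562, -2.77]
wrist_force: [0.0, -0.4, -1.9]
width: 0.0603
```

```bash
python3 go.py 598 124.7 210 96.5;  python3 - <<'E'
from m import *
p=camera_params('wrist');im=snapshot('wrist')[:,:,::-1];cv2.imwrite('pics/w23.png',im)
crop(im[:,:,::-1],230,200,430,350,4,'pics/w23c.png')
E
```

```text
t 41.58 cur pos [642.5 290.7 211.8] jaw 96.4 q6 -1.34 -> q6 ~-1.48
 tool shift cm (current axes) [  0.27   6.26 -16.01] rotvec [-0.002 -0.002 -0.008]
 rows>=4.1
```

View pics/w23c.png

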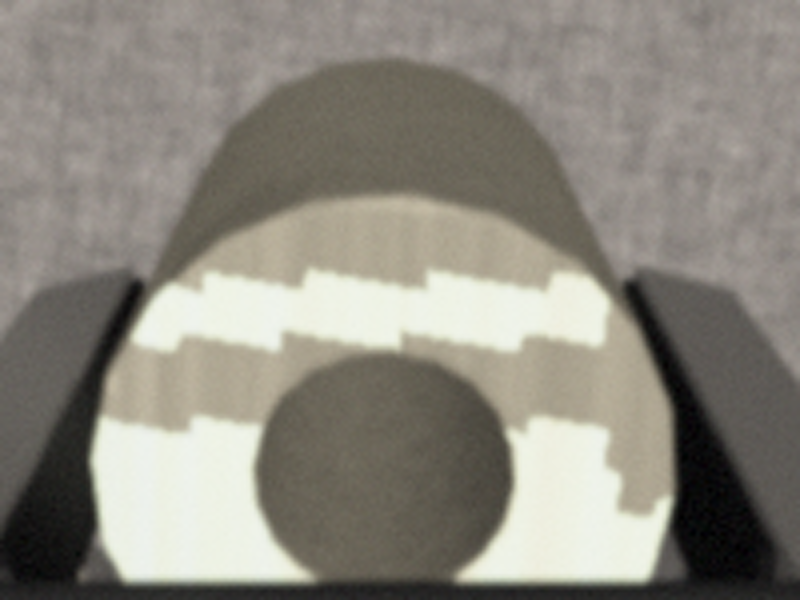

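Run:
```python
from h import *
p=camera_params('wrist')
for v in(316.5,318.6,320):print((ray(p,(325.8,v),.2333)*1000).round(1))
print((ray(p,(325.8,200+352/4),.2333)*1000).round(1),(ray(p,(325.5,200+195/4),.2333)*1000).round(1))
```

```text
[639.8 290.5 233.3]
[640.7 290.6 233.3]
[641.3 290.7 233.3]
[627.9 289.2 233.3] [612.3 287.3 233.3]
```

{"fn": "step_arm", "kwargs": {
  "motion": "40 0 0.6 -1.5 0 0 0;40 0 1.2 -3 0 0 0;40 0 1.4 -3.6 0 0 0;40 0 1.3 -3.5 0 0 0;40 0 1 -2.7 0 0 0;40 0 0.6 -1.6 0 0 0;40 1.5 0 0 0 0 0;40 2.5 0 0 0 0 0;40 1.5 0 0 0 0 0;40 0.5 0 0 0 0 0;40 0 0 0 0 0 0;40 0 0 0 0 0 0;40 0 0 0 0 0 0"
}}

```text
time: 42.72
tool_pos: [0.6008, 0.1265, 0.1564]
ee_rot: [2.094, 1.569, -2.507]
wrist_force: [-0.6, -0.6, -1.5]
width: 0.0605
```

```bash
python3 go.py 599.5 124.6 77 96.5;  python3 - <<'E'
from m import *
p=camera_params('wrist');im=snapshot('wrist')[:,:,::-1];cv2.imwrite('pics/w24.png',im)
E
```

```text
t 42.72 cur pos [600.8 126.5 156.4] jaw 96.4 q6 -1.57 -> q6 ~-1.48
 tool shift cm (current axes) [ 7.94  0.14 -0.17] rotvec [-0.002 -0.001 -0.002]
 rows>=1.9
```

View pics/w24.png

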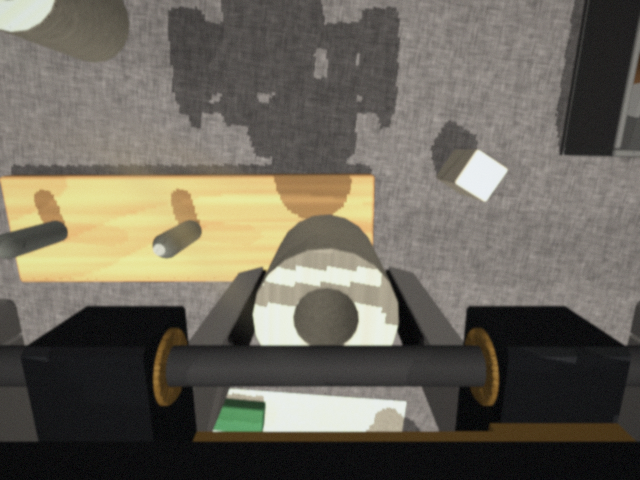

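Run:
```python
from h import *
p=camera_params('wrist')
a=ray(p,(160,247),.078)*1000;print(a, a+[-12.4,109.3,0])
c=ray(p,(374.5,176.5),.018)*1000; b=np.radians(6.5); ex=np.array([np.cos(b),np.sin(b),0]);ey=np.array([-np.sin(b),np.cos(b),0])
print(c,'s0 from corner',c+ex*45-ey*40)
```

```text
[608.60723481  17.46399851  78.        ] [596.20723481 126.76399851  78.        ]
[550.82103248 159.38760429  18.        ] s0 from corner [600.05989454 124.73887468  18.        ]
```

{"fn": "step_arm", "kwargs": {
  "motion": "40 1 0.1 -0.15 0 0 0;40 1.2 0 0 0 0 0;40 1.2 0 0 0 0 0;40 1.2 0 0 0 0 0;40 0 0 0 0 0 0;40 0 0 0 0 0 0"
}}

```text
time: 43.27
tool_pos: [0.5981, 0.1245, 0.1073]
ee_rot: [1.699, 1.564, -2.902]
wrist_force: [0.2, -0.4, -0.8]
width: 0.0606
```

{"fn": "step_arm", "kwargs": {
  "motion": "40 1 0 0 0 0 0;40 1 0 0 0 0 0;40 0.6 0 0 0 0 0;40 0.3 0 0 0 0 0;40 0 0 0 0 0 0;40 0 0 0 0 0 0;40 0 0 0 0 0 0"
}}

```text
time: 43.85
tool_pos: [0.5995, 0.1246, 0.0809]
ee_rot: [1.953, 1.568, -2.648]
wrist_force: [0.2, 0.1, -1.0]
width: 0.0603
```

{"fn": "step_arm", "kwargs": {
  "motion": "40 0.3 0 0 0 0 0;40 0 0 0 0 0 0;40 0 0 0 0 0 0;90 0 0 0 0 0 0;90 0 0 0 0 0 0;90 0 0 0 0 0 0;90 0 0 0 0 0 0;90 -1 0 0 0 0 0;90 -2 0 0 0 0 0;100 -3 0 0 0 0 0;100 -3.5 0 0 0 0 0;100 -3.5 0 0 0 0 0;100 -2.5 0 0 0 0 0;100 0 0 0 0 0 0;100 0 0 0 0 0 0;100 0 0 0 0 0 0"
}}

```text
time: 45.18
tool_pos: [0.5992, 0.1248, 0.2317]
ee_rot: [1.782, 1.566, -2.819]
wrist_force: [-0.6, 0.8, -1.6]
width: 0.0938
```

```bash
python3 go.py 415 -71.7 240 96.5;  python3 - <<'E'
from m import *
p=camera_params('wrist');im=snapshot('wrist')[:,:,::-1];cv2.imwrite('pics/w25.png',im)
E
```

```text
t 45.18 cur pos [599.2 124.8 231.7] jaw 96.4 q6 -1.57 -> q6 ~-1.86
 tool shift cm (current axes) [ -0.73  20.49 -17.48] rotvec [-0.002 -0.001 -0.004]
 rows>=6.5
```

View pics/w25.png

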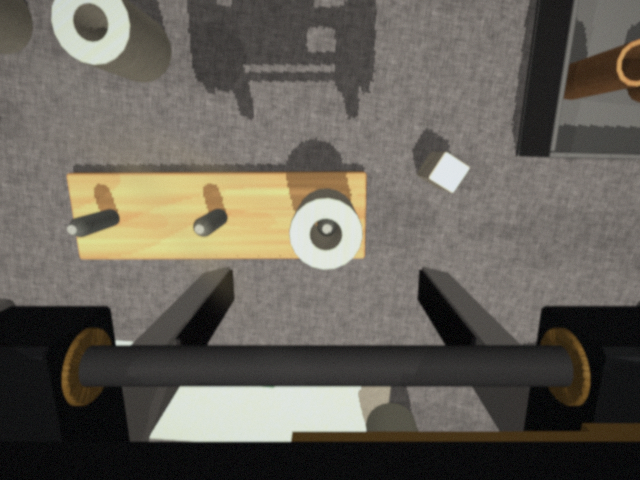

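{"fn": "step_arm", "kwargs": {
  "motion": "100 0 1.5 -1.3 0 0 0;100 0 2.6 -2.2 0 0 0;100 0 2.9 -2.5 0 0 0;100 0 2.9 -2.5 0 0 0;100 0 2.9 -2.5 0 0 0;100 0 2.9 -2.5 0 0 0;100 0 2.6 -2.2 0 0 0;100 0 1.7 -1.4 0 0 0;100 0 0.5 -0.4 0 0 0;100 0 0 0 0 0 0;100 0 0 0 0 0 0;100 0 0 0 0 0 0"
}}

```text
time: 46.23
tool_pos: [0.4158, -0.0711, 0.2325]
ee_rot: [1.517, 1.567, -3.083]
wrist_force: [0.1, 0.7, -0.4]
width: 0.0941
```

```bash
python3 - <<'E'
from m import *
p=camera_params('wrist');im=snapshot('wrist')[:,:,::-1];cv2.imwrite('pics/w26.png',im)
for c in comp(im.min(2)>140,(100,50,460,345))[:3]:
    (u,v),r=cv2.minEnclosingCircle(c);print(u,v,r,(ray(p,(u,v),.08)*1000).round(1),rect(p,c,.08))
E
python3 go.py 461 -72 60 96.5
```

```text
170.41860961914062 248.87208557128906 36.07084274291992 [ 446.8 -202.6   80. ] [ 446.8 -202.4   59.2   58.9  -87.8]
318.0 278.5 36.77305221557617 [459.3 -73.1  80. ] [458.3 -71.   59.6  59.2 -38. ]
160.5 311.5 16.985387802124023 [ 506.3 -210.4   80. ] [ 503.3 -214.4   33.4   15.   -39.3]
t 46.28 cur pos [415.9 -71.  232.6] jaw 96.5 q6 -1.99 -> q6 ~-1.84
 tool shift cm (current axes) [17.24 -4.54 -0.61] rotvec [-0.001  0.    -0.004]
 rows>=4.3
```

View pics/w26.png

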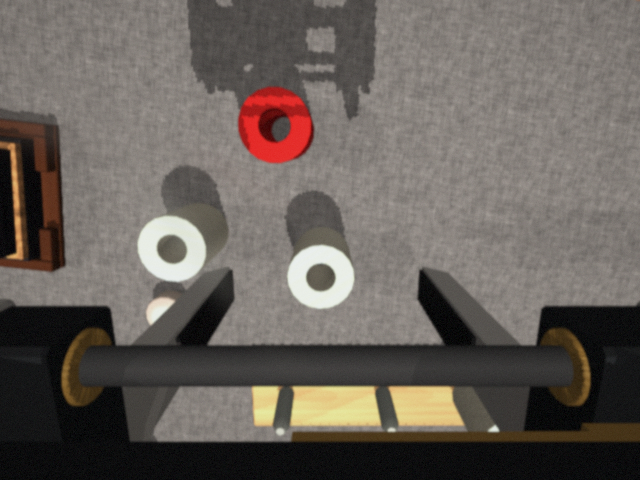

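{"fn": "step_arm", "kwargs": {
  "motion": "100 2 -2 -0.2 0 0 0;100 3 -2.3 -0.3 0 0 0;100 3 0 0 0 0 0;100 2.5 0 0 0 0 0;100 1.5 0 0 0 0 0;100 0 0 0 0 0 0;100 0 0 0 0 0 0;100 0 0 0 0 0 0"
}}

```text
time: 46.95
tool_pos: [0.4594, -0.0719, 0.1143]
ee_rot: [2.364, 1.569, -2.236]
wrist_force: [-0.3, 1.3, -0.2]
width: 0.0938
```

```bash
python3 go.py 459.5 -71.7 60 96.5
```

```text
t 46.95 cur pos [459.4 -71.9 114.3] jaw 96.4 q6 -1.96 -> q6 ~-1.84
 tool shift cm (current axes) [ 5.43 -0.02  0.03] rotvec [-0.001 -0.002 -0.002]
 rows>=1.3
```

{"fn": "step_arm", "kwargs": {
  "motion": "100 1.5 0 0 0 0 0;100 2 0 0 0 0 0;100 1.4 0 0 0 0 0;100 0.5 0 0 0 0 0;100 0 0 0 0 0 0;100 0 0 0 0 0 0;40 0 0 0 0 0 0;40 0 0 0 0 0 0;40 0 0 0 0 0 0;40 0 0 0 0 0 0;40 0 0 0 0 0 0;40 0 0 0 0 0 0;40 0 0 0 0 0 0;40 0 0 0 0 0 0"
}}

```text
time: 48.12
tool_pos: [0.4582, -0.072, 0.0594]
ee_rot: [1.665, 1.568, -2.936]
wrist_force: [0.0, 0.9, 2.1]
width: 0.0586
```

{"fn": "step_arm", "kwargs": {
  "motion": "40 -0.7 0 0 0 0 0;40 -2 0 0 0 0 0;40 -3 0 0 0 0 0;40 -3.5 0 0 0 0 0;40 -3.5 0 0 0 0 0;40 -2 0 0 0 0 0;40 -1 0 0 0 0 0;40 0 0 0 0 0 0;40 0 0 0 0 0 0;40 0 0 0 0 0 0"
}}

```text
time: 48.95
tool_pos: [0.4575, -0.0719, 0.2137]
ee_rot: [1.489, 1.563, -3.112]
wrist_force: [1.1, -0.2, -2.3]
width: 0.0585
```

```bash
python3 go.py 612 15.2 210 96.5;  python3 - <<'E'
from m import *
p=camera_params('wrist');im=snapshot('wrist')[:,:,::-1];cv2.imwrite('pics/w27.png',im)
crop(im[:,:,::-1],230,200,430,350,4,'pics/w27c.png')
print((ray(p,(325.8,200+352/4),robot.get_obs()['tool_pos'][2]+.0215)*1000).round(1))
E
```

```text
t 48.95 cur pos [457.5 -71.9 213.7] jaw 96.4 q6 -1.96 -> q6 ~-1.66
 tool shift cm (current axes) [  0.25 -16.32   6.94] rotvec [-0.002  0.001 -0.007]
 rows>=4.3
[443.2 -73.5 235. ]
```

View pics/w27c.png

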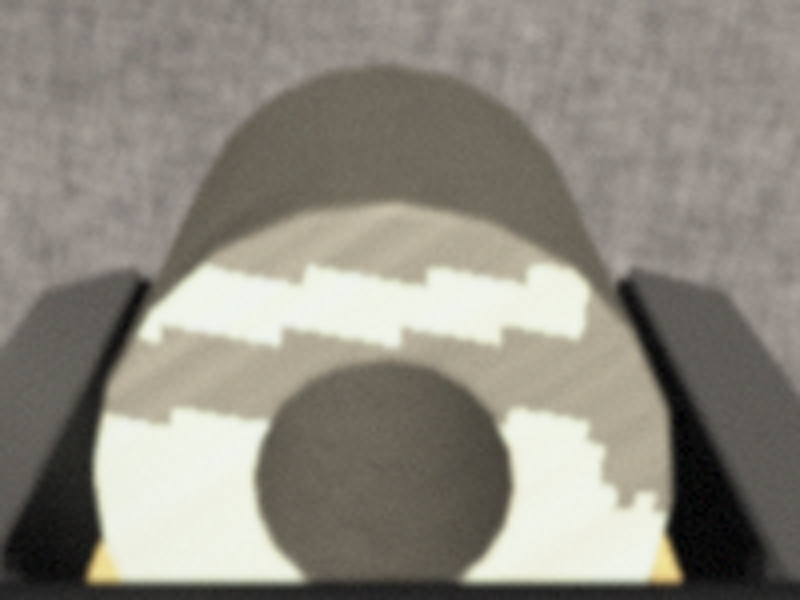

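{"fn": "step_arm", "kwargs": {
  "motion": "40 0 -1.4 0.6 0 0 0;40 0 -2.8 1.2 0 0 0;40 0 -3.4 1.4 0 0 0;40 0 -3.3 1.4 0 0 0;40 0 -2.8 1.2 0 0 0;40 0 -1.8 0.8 0 0 0;40 0 -0.8 0.4 0 0 0;40 1.5 0 0 0 0 0;40 2.5 0 0 0 0 0;40 1.2 0 0 0 0 0;40 0.5 0 0 0 0 0;40 0 0 0 0 0 0;40 0 0 0 0 0 0;40 0 0 0 0 0 0"
}}

```text
time: 50.17
tool_pos: [0.6131, 0.0152, 0.1601]
ee_rot: [2.609, 1.569, -1.993]
wrist_force: [0.5, -0.5, -1.3]
width: 0.0585
```

```bash
python3 go.py 611 15.4 77 96.5;  python3 - <<'E'
from m import *
p=camera_params('wrist');im=snapshot('wrist')[:,:,::-1];cv2.imwrite('pics/w28.png',im)
E
```

```text
t 50.17 cur pos [613.1  15.2 160.1] jaw 96.4 q6 -1.75 -> q6 ~-1.66
 tool shift cm (current axes) [8.31 0.2  0.05] rotvec [-0.003 -0.001 -0.001]
 rows>=2.0
```

View pics/w28.png

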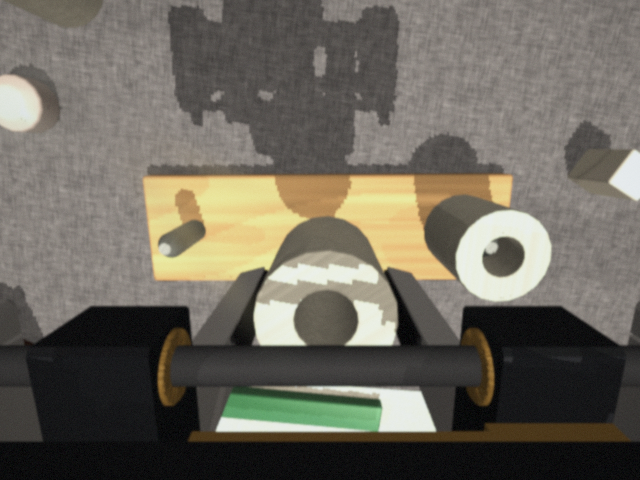

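{"fn": "step_arm", "kwargs": {
  "motion": "40 1 0.15 0 0 0 0;40 1.2 0 0 0 0 0;40 1.2 0 0 0 0 0;40 1.4 0 0 0 0 0;40 0 0 0 0 0 0;40 0 0 0 0 0 0;40 0 0 0 0 0 0"
}}

```text
time: 50.8
tool_pos: [0.611, 0.0153, 0.1103]
ee_rot: [1.812, 1.567, -2.789]
wrist_force: [-0.3, 0.6, -2.0]
width: 0.0584
```

{"fn": "step_arm", "kwargs": {
  "motion": "40 1 0 0 0 0 0;40 1 0 0 0 0 0;40 0.8 0 0 0 0 0;40 0.3 0 0 0 0 0;40 0 0 0 0 0 0;40 0 0 0 0 0 0;40 0 0 0 0 0 0"
}}

```text
time: 51.38
tool_pos: [0.6111, 0.0152, 0.0797]
ee_rot: [1.939, 1.568, -2.663]
wrist_force: [0.1, 0.7, -1.7]
width: 0.059
```

{"fn": "step_arm", "kwargs": {
  "motion": "40 0.2 0 0 0 0 0;40 0 0 0 0 0 0;40 0 0 0 0 0 0;85 0 0 0 0 0 0;85 0 0 0 0 0 0;85 0 0 0 0 0 0;85 0 0 0 0 0 0;85 -1 0 0 0 0 0;85 -2 0 0 0 0 0;85 -3 0 0 0 0 0;100 -3.5 0 0 0 0 0;100 -3.5 0 0 0 0 0;100 -2.5 0 0 0 0 0;100 0 0 0 0 0 0;100 0 0 0 0 0 0;100 0 0 0 0 0 0"
}}

```text
time: 52.72
tool_pos: [0.611, 0.0154, 0.2318]
ee_rot: [1.738, 1.566, -2.863]
wrist_force: [-0.6, -0.1, -1.1]
width: 0.0939
```

```bash
python3 go.py 405 -202.5 235 96.5;  python3 - <<'E'
from m import *
p=camera_params('wrist');im=snapshot('wrist')[:,:,::-1];cv2.imwrite('pics/w29.png',im)
E
```

```text
t 52.72 cur pos [611.   15.4 231.8] jaw 96.4 q6 -1.75 -> q6 ~-2.15
 tool shift cm (current axes) [ -0.21  22.89 -19.37] rotvec [-0.002 -0.001 -0.004]
 rows>=7.2
```

View pics/w29.png

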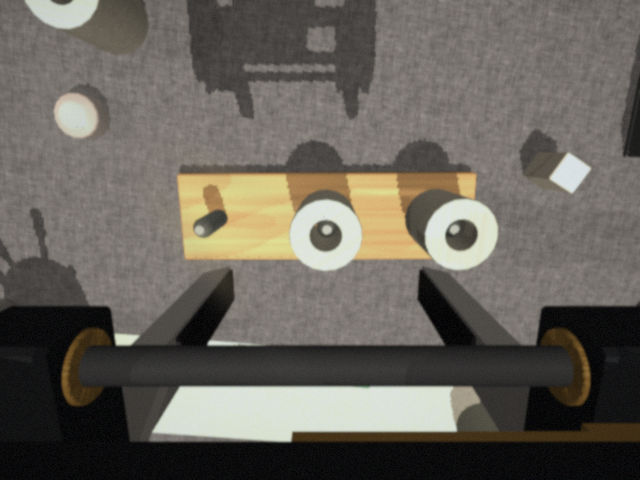

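{"fn": "step_arm", "kwargs": {
  "motion": "100 0 1.5 -1.3 0 0 0;100 0 2.6 -2.2 0 0 0;100 0 2.9 -2.5 0 0 0;100 0 2.9 -2.5 0 0 0;100 0 2.9 -2.5 0 0 0;100 0 2.9 -2.5 0 0 0;100 0 2.9 -2.4 0 0 0;100 0 2.2 -1.8 0 0 0;100 0 1.4 -1.2 0 0 0;100 0 0.6 -0.5 0 0 0;100 0 0 0 0 0 0;100 0 0 0 0 0 0;100 0 0 0 0 0 0"
}}

```text
time: 53.85
tool_pos: [0.4068, -0.2018, 0.2327]
ee_rot: [1.453, 1.567, 3.137]
wrist_force: [-0.7, -0.0, 0.3]
width: 0.0939
```

```bash
python3 - <<'E'
from m import *
p=camera_params('wrist');im=snapshot('wrist')[:,:,::-1];cv2.imwrite('pics/w30.png',im)
for c in comp(im.min(2)>140,(240,50,460,345))[:3]:
    (u,v),r=cv2.minEnclosingCircle(c);print(u,v,r,(ray(p,(u,v),.08)*1000).round(1),rect(p,c,.08))
E
python3 go.py 448 -202.5 60 96.5
```

```text
340.0 222.53639221191406 156.56153869628906 [ 398.5 -190.6   80. ] [ 398.4 -181.3  230.5  192.     4.3]
442.0 81.5 20.573139190673828 [ 278.4 -125.    80. ] [ 280.5 -121.2   29.2   20.   -26.5]
382.5 65.0 15.435449600219727 [ 271.8 -172.9   80. ] [ 271.9 -173.3   20.4   10.9    8.2]
t 53.90 cur pos [ 407.  -201.8  232.9] jaw 96.5 q6 -2.27 -> q6 ~-2.11
 tool shift cm (current axes) [17.27 -4.13 -0.54] rotvec [-0.001  0.    -0.004]
 rows>=4.3
```

View pics/w30.png

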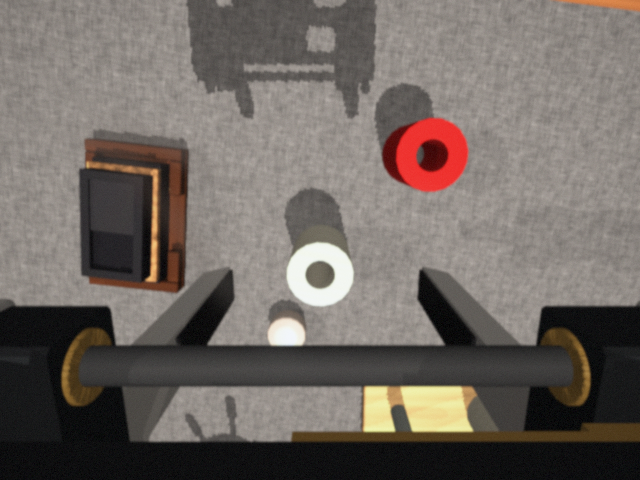

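Run:
```python
from h import *
p=camera_params('wrist');print((ray(p,(320,273.5),.08)*1000).round(1))
```

```text
[ 445.8 -202.5   80. ]
```

{"fn": "step_arm", "kwargs": {
  "motion": "100 2 -2 -0.2 0 0 0;100 3 -2 -0.2 0 0 0;100 3 0 0 0 0 0;100 2.5 0 0 0 0 0;100 1.5 0 0 0 0 0;100 0 0 0 0 0 0;100 0 0 0 0 0 0;100 0 0 0 0 0 0"
}}

```text
time: 54.57
tool_pos: [0.4473, -0.2023, 0.1146]
ee_rot: [2.528, 1.568, -2.072]
wrist_force: [1.2, 0.3, -0.4]
width: 0.0941
```

```bash
python3 go.py 448 -202.5 60 96.5
```

```text
t 54.57 cur pos [ 447.3 -202.3  114.6] jaw 96.4 q6 -2.22 -> q6 ~-2.11
 tool shift cm (current axes) [ 5.46 -0.08 -0.02] rotvec [-0.001 -0.002 -0.001]
 rows>=1.3
```

{"fn": "step_arm", "kwargs": {
  "motion": "100 1.5 0 0 0 0 0;100 2 0 0 0 0 0;100 1.4 0 0 0 0 0;100 0.5 0 0 0 0 0;100 0 0 0 0 0 0;100 0 0 0 0 0 0;40 0 0 0 0 0 0;40 0 0 0 0 0 0;40 0 0 0 0 0 0;40 0 0 0 0 0 0;40 0 0 0 0 0 0;40 0 0 0 0 0 0;40 0 0 0 0 0 0;40 0 0 0 0 0 0"
}}

```text
time: 55.73
tool_pos: [0.4461, -0.2025, 0.0596]
ee_rot: [1.941, 1.568, -2.661]
wrist_force: [0.3, 1.0, 2.1]
width: 0.0602
```

{"fn": "step_arm", "kwargs": {
  "motion": "40 -0.7 0 0 0 0 0;40 -2 0 0 0 0 0;40 -3 0 0 0 0 0;40 -3.5 0 0 0 0 0;40 -3.5 0 0 0 0 0;40 -2 0 0 0 0 0;40 -1 0 0 0 0 0;40 0 0 0 0 0 0;40 0 0 0 0 0 0;40 0 0 0 0 0 0"
}}

```text
time: 56.57
tool_pos: [0.4454, -0.2017, 0.2138]
ee_rot: [1.304, 1.564, 2.986]
wrist_force: [0.5, 0.5, -1.8]
width: 0.0599
```

```bash
python3 go.py 623.4 -93.9 210 96.5;  python3 - <<'E'
from m import *
p=camera_params('wrist');im=snapshot('wrist')[:,:,::-1];cv2.imwrite('pics/w31.png',im)
crop(im[:,:,::-1],230,200,430,350,4,'pics/w31c.png')
E
```

```text
t 56.57 cur pos [ 445.4 -201.7  213.8] jaw 96.4 q6 -2.22 -> q6 ~-1.83
 tool shift cm (current axes) [  0.26 -18.88   8.73] rotvec [-0.002  0.002 -0.007]
 rows>=5.0
```

View pics/w31c.png

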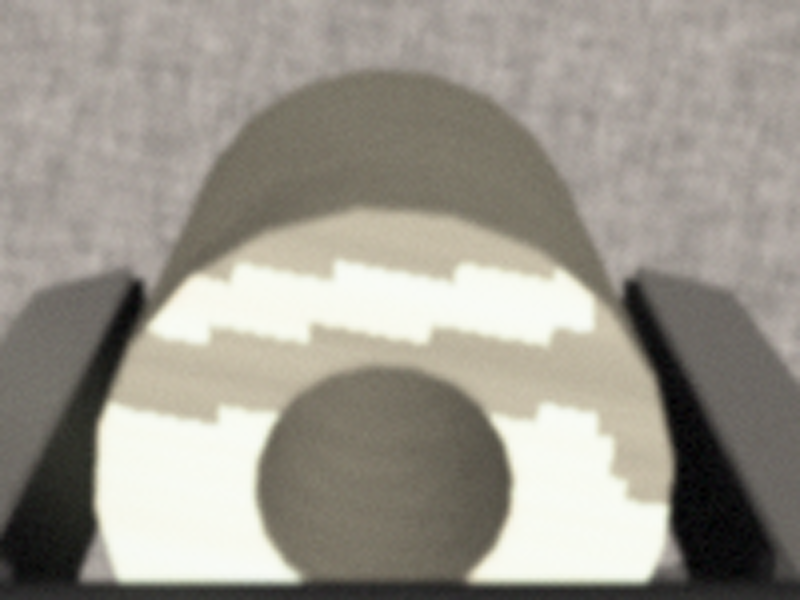

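{"fn": "step_arm", "kwargs": {
  "motion": "40 0 -1.5 0.7 0 0 0;40 0 -2.8 1.3 0 0 0;40 0 -3.3 1.5 0 0 0;40 0 -3.3 1.5 0 0 0;40 0 -3.2 1.5 0 0 0;40 0 -2.6 1.2 0 0 0;40 0 -1.5 0.7 0 0 0;40 0 -0.6 0.3 0 0 0;40 1.5 0 0 0 0 0;40 2.5 0 0 0 0 0;40 1.2 0 0 0 0 0;40 0.5 0 0 0 0 0;40 0 0 0 0 0 0;40 0 0 0 0 0 0;40 0 0 0 0 0 0"
}}

```text
time: 57.87
tool_pos: [0.624, -0.0955, 0.1602]
ee_rot: [2.661, 1.569, -1.941]
wrist_force: [0.2, 0.1, -1.1]
width: 0.0603
```

```bash
python3 go.py 623 -93.9 77 96.5;  python3 - <<'E'
from m import *
p=camera_params('wrist');im=snapshot('wrist')[:,:,::-1];cv2.imwrite('pics/w32.png',im)
E
```

```text
t 57.87 cur pos [624.  -95.5 160.2] jaw 96.3 q6 -1.92 -> q6 ~-1.83
 tool shift cm (current axes) [8.32 0.07 0.18] rotvec [-0.003 -0.002 -0.001]
 rows>=2.0
```

View pics/w32.png

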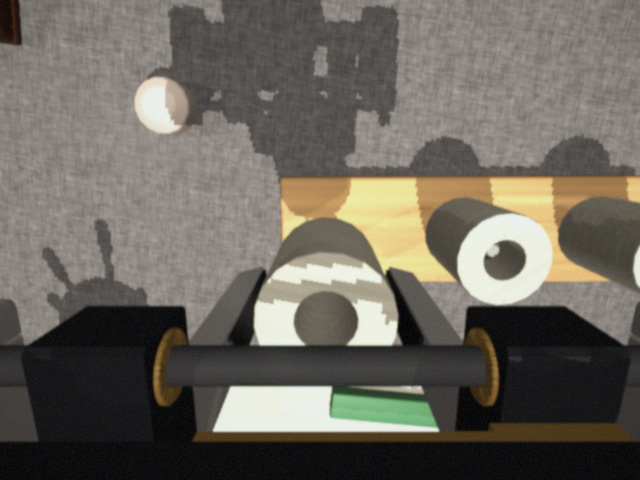

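{"fn": "step_arm", "kwargs": {
  "motion": "40 1 0 0.17 0 0 0;40 1.2 0 0 0 0 0;40 1.2 0 0 0 0 0;40 1.4 0 0 0 0 0;40 0 0 0 0 0 0;40 0 0 0 0 0 0;40 0 0 0 0 0 0"
}}

```text
time: 58.5
tool_pos: [0.6231, -0.0933, 0.1104]
ee_rot: [1.787, 1.567, -2.814]
wrist_force: [-0.1, -0.0, -1.2]
width: 0.0601
```

{"fn": "step_arm", "kwargs": {
  "motion": "40 1 0 0 0 0 0;40 1 0 0 0 0 0;40 0.8 0 0 0 0 0;40 0.3 0 0 0 0 0;40 0.2 0 0 0 0 0;40 0 0 0 0 0 0;40 0 0 0 0 0 0"
}}

```text
time: 59.08
tool_pos: [0.6232, -0.0935, 0.0776]
ee_rot: [1.96, 1.568, -2.641]
wrist_force: [0.3, 1.0, -0.5]
width: 0.0603
```

{"fn": "step_arm", "kwargs": {
  "motion": "85 0 0 0 0 0 0;85 0 0 0 0 0 0;85 0 0 0 0 0 0;85 0 0 0 0 0 0;85 -1 0 0 0 0 0;85 -2 0 0 0 0 0;85 -3 0 0 0 0 0;100 -3.5 0 0 0 0 0;100 -3.5 0 0 0 0 0;100 -2.5 0 0 0 0 0;100 0 0 0 0 0 0;100 0 0 0 0 0 0;100 0 0 0 0 0 0"
}}

```text
time: 60.17
tool_pos: [0.6231, -0.0931, 0.2318]
ee_rot: [1.687, 1.566, -2.914]
wrist_force: [-0.6, -0.5, -1.4]
width: 0.0942
```

```bash
python3 go.py 400 150 300 96.5;  python3 - <<'E'
from m import *
cv2.imwrite('pics/w33.png',snapshot('wrist')[:,:,::-1])
cv2.imwrite('pics/s33.png',snapshot('scene')[:,:,::-1])
E
```

```text
t 60.17 cur pos [623.1 -93.1 231.8] jaw 96.4 q6 -1.92 -> q6 ~-1.33
 tool shift cm (current axes) [-6.75 19.51 26.63] rotvec [-0.002 -0.    -0.004]
 rows>=8.1
```

View pics/w33.png

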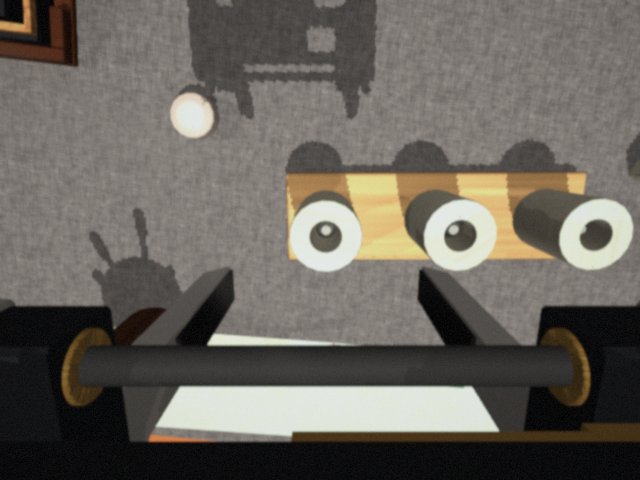

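View pics/s33.png

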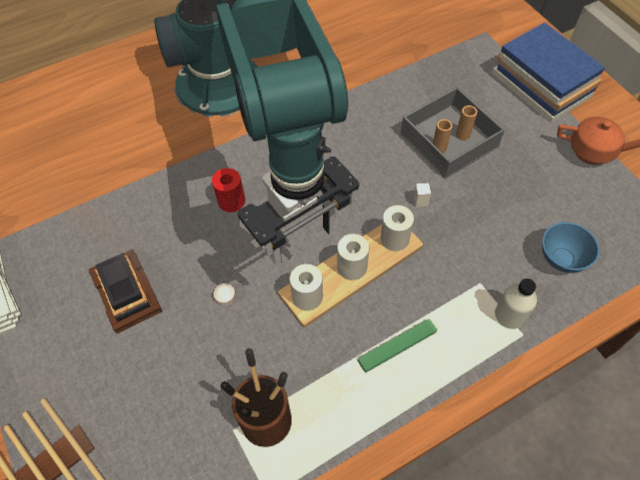

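{"fn": "step_arm", "kwargs": {
  "motion": "100 -0.7 2 2.7 0 0 0;100 -0.7 2.2 2.9 0 0 0;100 -0.7 2.2 2.9 0 0 0;100 -0.7 2.2 2.9 0 0 0;100 -0.7 2.2 2.9 0 0 0;100 -0.7 2.2 2.9 0 0 0;100 -0.7 2.2 2.9 0 0 0;100 -0.7 2.2 2.9 0 0 0;100 -0.7 2.2 2.9 0 0 0;100 0 0 2.9 0 0 0;100 0 0 2.9 0 0 0;100 0 0 2.9 0 0 0;100 0 0 2.9 0 0 0;100 0 0 2.9 0 0 0;100 0 0 2 0 0 0;100 0 0 0 0 0 0;100 0 0 0 0 0 0"
}}

```text
time: 61.68
tool_pos: [0.3812, 0.3066, 0.2939]
ee_rot: [2.025, 1.563, -2.575]
wrist_force: [-0.0, -0.2, 0.1]
width: 0.094
```

Run:
```python
from m import *
pt,ps=camera_params('top'),camera_params('scene')
t=snapshot('top');s=snapshot('scene')
cv2.imwrite('pics/t34.png',t[:,:,::-1]);cv2.imwrite('pics/s34.png',s[:,:,::-1])
crop(s,270,190,430,320,5,'pics/s34c.png');crop(t,250,190,500,330,3.2,'pics/t34c.png')
o=robot.get_obs();print(o['time'],o['tool_pos'])
```

```text
61.7833 [0.38175364 0.30557365 0.29485314]
```

View pics/t34.png

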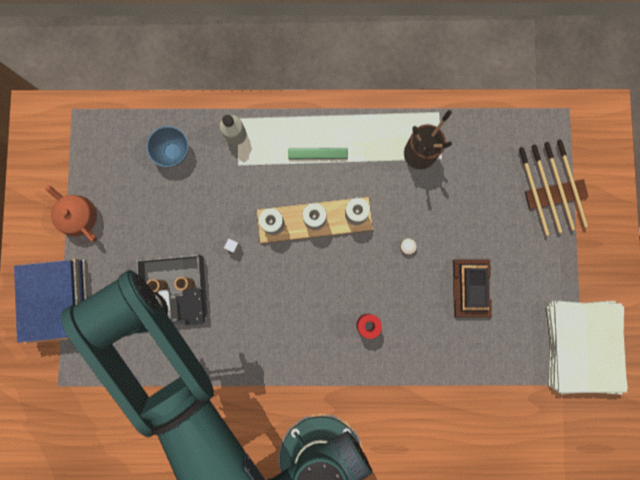

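View pics/t34c.png

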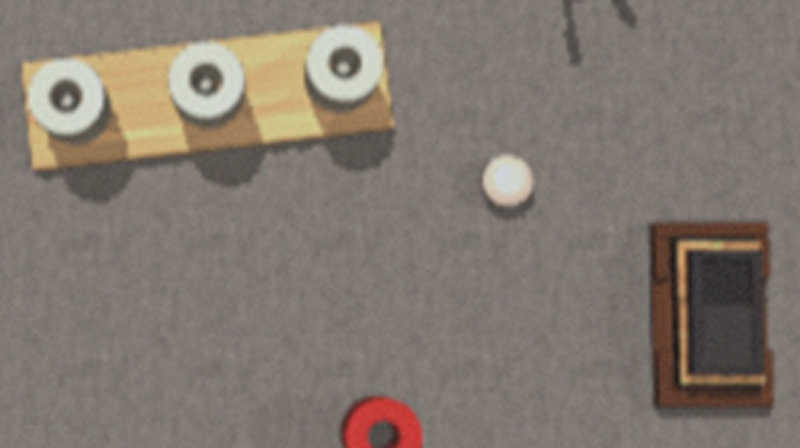

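View pics/s34c.png

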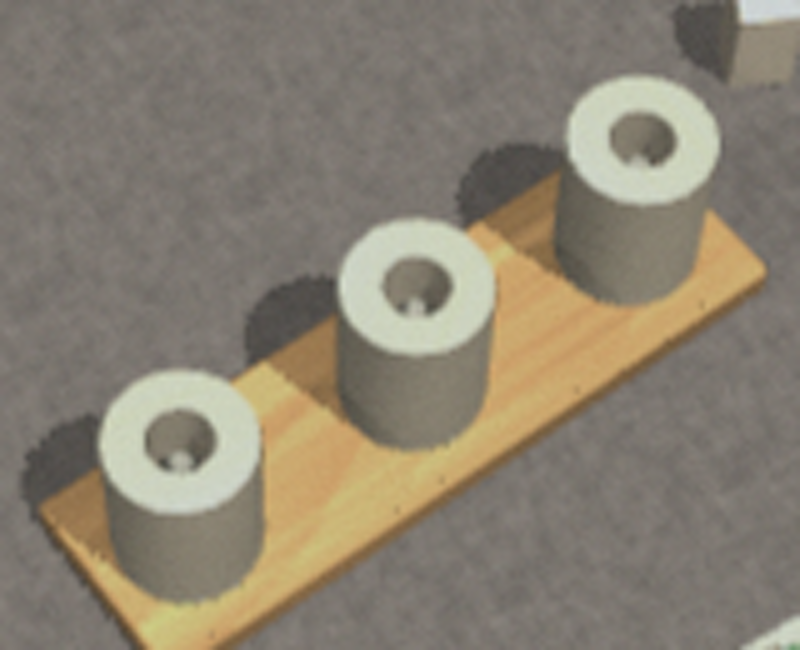

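Run:
```python
from m import *
pt,ps=camera_params('top'),camera_params('scene')
P=lambda p:np.diag([1,1,1])@np.array([[p['fx'],0,p['cx']],[0,p['fy'],p['cy']],[0,0,1]])@np.c_[p['R'],p['t']]
# outer rim centres of top faces
T=[(250+67/3.2,190+97/3.2),(250+207/3.2,190+80/3.2),(250+344/3.2,190+64/3.2)]
S=[(270+643/5,190+139/5),(270+416/5,190+287/5),(270+180/5,190+442/5)]
for a,b in zip(T,S):
    X=cv2.triangulatePoints(P(pt),P(ps),np.array(a).reshape(2,1),np.array(b).reshape(2,1));print((X[:3]/X[3]*1000).ravel().round(1))
im=cv2.imread('pics/t34.png')
w=im.min(2)>150
for c in comp(w,(218,235,244,256),5)[:1]:print('seal',rect(pt,c,.05))
for c in comp(w,(398,236,420,258),5)[:1]:print('jar',rect(pt,c,.031))
a=im.astype(int)
c=comp(a[...,1]-a[...,2]>25,(280,140,360,165))[0];a0=cv2.imread('pics/top0.png').astype(int);c0=comp(a0[...,1]-a0[...,2]>25,(280,140,360,165))[0]
print('pw',rect(pt,c,.014),rect(pt,c0,.014))
print(robot.get_obs()['wrist_force'],robot.get_obs()['time'])
```

```text
[600.  122.9  96.9]
[612.8  13.4  96.5]
[625.2 -94.1  94.9]
seal [542.8 229.9  27.9  27.8 -23.3]
jar [ 542.6 -228.9   36.7   36.5   -1. ]
pw [794.2   7.9 155.7  24.7  89.8] [794.2   7.8 155.7  24.7  89.8]
[ 0.44928042 -0.34229707  0.21009942] 61.7833
```

The checks agree: roll tops triangulate to 95–97 mm (98 expected), and the bystanders are unmoved. Handing in.

```bash
python3 -c "
from bench import robot
print(robot.close_job())"
```

```text
the job is handed in; nothing more can be done
None
```

The desk is tidied and the job was handed in at about 62 s of the 210 s; the hand-in reports no verdict, so this rests on my own camera checks.

- **Inkstones:** I seated the large inkstone in the case pocket, laid the cork on it, then set the small inkstone on the cork. The last wrist view put each layer within about 2 mm and 1° of the one below.
- **Cores:** Both empty cores are in the bin, standing upright, and stay inside its walls.
- **Rolls:** All three white rolls are on their own spindles; I left the red look-alike alone. Their tops measured 95–97 mm high from two cameras, against 98 mm when fully down, which is within what the cameras can measure.
- **Bystanders:** The seal stone, porcelain jar and glass paperweight measured within about 1.5 mm of where they started.
- **At hand-in:** The arm stood clear of everything at 0.29 m height.

No check failed. Measurements from different camera views disagreed by 1–4 mm (for example on the spindle and case positions). I averaged them, and every fit went in without extra contact force.

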